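# Pack the drawing mark-up kit and close it up with its top tray

### The job

Pack the mark-up kit: put the loupe, the highlighter and the eraser each into the foam cut-out of the crate that fits it, lying fully home in it, the loupe standing upright and the highlighter and eraser lying flat as they are now. Then swing both wire bail arms of the crate in over its opening until they lie flat, and stack the tray centred on the two bars, running the same way as the crate, with the foot under it dropped between the bars so that it sits level. Leave everything standing by itself.

Things in the scene. Friction and masses are not known exactly. Their poses are not given: they have to be found in the camera images.
- loupe_mid (a point): Black round loupe (short magnifier cup), 41 mm in diameter at its foot, 32 mm tall, standing upright on the desk mat. This point is its centre, 16 mm above its underside; z is up. About 45 g.
- highlighter_mid (a point): Highlighter pen, black with a yellow end, lying flat: 113 mm long (its y axis), 14 mm wide (x), 16 mm high. This point is at mid-length, 7 mm above its underside. About 13 g.
- eraser_mid (a point): Block eraser in a card sleeve, green and white, lying flat: 44 mm long (its y axis), 21 mm wide (x), 12 mm high. This point is its centre, 6 mm above its underside. About 18 g.
- tray_grip (a point): Grey tray, 140 (x) x 190 (y) mm, 0.18-0.35 kg. This point: centre of its black handle bar along y, 16 mm wide, 14 high, 90 long, 64 mm above the underside. A foot below, 122 x 104 mm (x, y; 100 at its lower edge), 7 mm high, centred; it stands on this. Floor 7 mm, walls 33 mm above the underside. When stacked the floor rests on the bars and this point is 131 mm above the mat. z up.
- round_foam_cutout (a point): Block of black foam, 136 x 72 x 30 mm, fixed, lying across the crate (length along crate x), its top 33 mm above the mat, with one round cut-out, 52 mm in diameter and 15 mm deep, with a white floor. This point is the centre of the cut-out's floor, 18 mm above the mat; x along the block, y across it, z up. The three blocks stand side by side in the crate, 72 mm apart along crate y, in any order.
- long_foam_cutout (a point): Block of black foam, 136 x 72 x 30 mm, fixed, lying across the crate (length along crate x), its top 33 mm above the mat, with one long narrow cut-out, 124 mm (x) by 24 mm (y), 8 mm deep, with a white floor. This point is the centre of the cut-out's floor, 25 mm above the mat; x along the block, y across it, z up. The three blocks stand side by side in the crate, 72 mm apart along crate y, in any order.
- short_foam_cutout (a point): Block of black foam, 136 x 72 x 30 mm, fixed, lying across the crate (length along crate x), its top 33 mm above the mat, with one short rectangular cut-out, 54 mm (x) by 31 mm (y), 6 mm deep, with a white floor. This point is the centre of the cut-out's floor, 27 mm above the mat; x along the block, y across it, z up. The three blocks stand side by side in the crate, 72 mm apart along crate y, in any order.
- crate: Grey open stacking crate, fixed: 148 (x) by 228 (y) mm outside, 5 mm walls, rim 66 mm above the mat. Origin: centre of its underside, on the mat (z = 0); x, y along its sides, z up. The foam blocks are in it. A wire bail arm is hinged near each y end; folded in, the two bars lie 120 mm apart (114 clear) across the opening, tops 74 mm above the mat, to carry the tray.
- bail_left (a joint): Bail arm at the crate's +y end: a U of 6 mm steel wire. Its bar (162 mm, along crate x) swings 42 mm from a hinge line along crate x at crate y +102, z 71 mm. 0 = flat out, bar at crate y +144 mm beyond the end wall; 1.57 = upright; 3.14 = flat in, bar across the opening at y +60, z 71 mm, at its stop. Light friction (about 1 N at the bar) holds it anywhere. Starts at 0 to 0.15.
- bail_right (a joint): Bail arm at the crate's -y end: a U of 6 mm steel wire. Its bar (162 mm, along crate x) swings 42 mm from a hinge line along crate x at crate y -102, z 71 mm. 0 = flat out, bar at crate y -144 mm beyond the end wall; 1.57 = upright; 3.14 = flat in, bar across the opening at y -60, z 71 mm, at its stop. Light friction (about 1 N at the bar) holds it anywhere. Starts at 0 to 0.15.
Mind the look-alikes: they are no part of the job. There is more than one size of the part that bears highlighter_mid; the job needs the smaller.

How it is judged:
At the end, for the whole second after the job is handed in: Loupe, highlighter and eraser each on the floor of their own cut-out, within 12 mm of its centre, level; both bail arms in (over 2.97); tray on the bars, within 12 mm of the crate's centre, level within 0.06 rad, aligned within 0.12 rad, handle 126 to 136 mm up; all at rest (horizontal distance between loupe_mid and round_foam_cutout below 0.012 m and z of loupe_mid in the frame of round_foam_cutout below 0.021 m and angle between each of loupe_mid, eraser_mid's own z axis and vertical below 0.12 rad and horizontal distance between highlighter_mid and long_foam_cutout below 0.012 m and z of highlighter_mid in the frame of long_foam_cutout below 0.012 m and angle between highlighter_mid's own y axis and vertical between 1.48 and 1.66 rad and horizontal distance between eraser_mid and short_foam_cutout below 0.012 m and z of eraser_mid in the frame of short_foam_cutout below 0.0095 m and value of joint each of bail_left, bail_right above 2.97 rad and horizontal distance between tray_grip and crate below 0.012 m and z of tray_grip in the frame of crate between 0.126 and 0.136 m and angle between tray_grip's own z axis and vertical below 0.06 rad and angle between the y axis of tray_grip and the y axis of crate, either way round below 0.12 rad and linear speed of each of loupe, highlighter, eraser, tray below 0.01 m/s); the robot touches nothing.
It also fails if it takes over 136 s, if anything falls off the work surface, if the arm or the gripper's body presses on something with over 40 N, if the wrist force passes 120 N, or if a joint passes its speed limit or range.

### The arm

A 6-joint arm with a two-finger parallel gripper is mounted at the origin on a cart in front of the work surface, level with it; the furniture and walls round the work are solid. World frame = base frame: x ahead of the robot, y to its left, z up, the work surface at z = 0. Lengths are in m, angles in rad, forces in N, time in s.
With the tool pointing down it reaches from about 0.35 to 0.775 m from the base axis. Payload 5.5 kg.
Tool frame: the origin (TCP) lies on the centre line of the jaws, within the pads' length; the fingertips stand 11 mm ahead of it and the grasp point (between the pads) lies 8 mm behind it (env.tip_extent is the distance from the TCP to the fingertips, in m); z points along the fingers, y is the line along which they close (so a half turn about z gives the same grasp; the last joint's range is limited). The gripper opens to 85 mm and grips with 20 to 120 N. Pads are 22 mm wide; open, the fingers measure 114 mm over their backs; the gripper's body (76 mm by 85 mm) begins 54 mm behind the grasp point. The pads swing forward as they close: fully open they stand 13 mm farther back than shut.
Start: joints at [1.063, 0.313, 0.046, 1.304, 0, 1.431], TCP at [0.207, 0.537, 0.242] pointing down, gripper open.
Joint ranges: [-2.76, 2.76], [-0.86, 1.69], [-1.03, 1.26], [-2.2, 2.34], [-1.47, 1.5], [-3.14, 3.14]. Speed limits (rad/s): [2.57, 2.57, 3.14, 3.14, 3.14, 3.14].

### API

Orientations are given as a unit quaternion [w, x, y, z].
In Python, from workcell import env gives the robot as it stands.
- The arm moves only by the shell command python3 -m jog 'ROWS' [FORCE]. ROWS is JSON, a list of rows, each a list of 5 numbers: the gripper's target within -1 to 1 (shut at 1, half-way at 0, fully open at -1), then the shift along the tool's x, y, z in m, then the turn about the tool's z in degrees. In form: [[fingers, tx, ty, tz, turn], ...]. A call has 1 to 5 rows; each row shifts and turns the commanded pose from where the row before left it, along the tool's axes as they then stand; what a row does not reach is not made up. A row lasts 1/12 s, in which the tool goes at most 41.7 mm and 7.16 degrees, less where a joint would pass 70% of its speed; a pose out of reach is approached as far as the arm can. A call is refused whole if a number of a shift passes 0.0417 or a number of a turn 7.16, either way. A call with a gripper value outside its range is refused whole. The fingers move at their own pace and stop on an object; FORCE is the grip in N (left out, the last holds). Time passes only in rows, so rows that do not move let the fingers close. It gives the time, the measured TCP pose, the force, the opening and the grip force at its end, in the units of the state.
- env.get_state(): the state, without advancing time (a new reading comes with each control period).
- env.read_camera(name): name is "scene" or "top" or "wrist"; returns a dict with "img" (420x560x3 uint8, red, green, blue), "fov_y" (degrees; the focal length in pixels is half the picture's height over the tangent of half this angle, whatever the lens; pixels are square), "cx", "cy" (the principal point, pixels), "T" (4x4, takes a point from camera to world coordinates). Camera axes: x right, y up, looking along -z (the intrinsics and any distortion apply to the point x, -y, -z); pixel columns grow to the right and rows downward; lengths in m; the calibration is good to about 2 mm. A picture is of the moment at which its call begins. There is no depth.
- env.hand_in(): hands the job in; it is judged then, once.
The state is a dict: "clock": time; "joint_pos": joint angles; "qvel": joint speeds; "tau": joint torques, N m; "tcp_pos": TCP position; "orientation": TCP orientation; "wrist_force": force on the tool from outside, world axes, zero at the start; "ft_torque": the same for the moment, N m; "finger_gap": finger opening in m; "grip_force": force on a finger pad.
Only numpy, scipy, OpenCV 4.12 (cv2) and the standard library are available. Lean on these libraries where they do the work, as an engineer would, in place of code of your own. Each camera call takes 0.05 s, during which the arm holds its last target. There are 200 camera calls.

## Working session

There is one attempt and no reset: what is moved stays moved. The work goes in short steps, Python scripts to look and compute and a shell command to move; the robot and the scene stay as the last step left them, time stands still between calls to the robot, and variables do not carry over. Pictures are saved under pics/ and viewed, at most 14 in all, crops included, and the job is handed in when it is done.

```bash
ls; mkdir -p pics
cat > h.py <<'E'
import numpy as np, cv2
from workcell import env
def snap(cam,fn,crop=None,scale=1):
    r=env.read_camera(cam); im=r["img"][:,:,::-1].copy(); np.save('pics/'+fn+'.npy',r,allow_pickle=True); cv2.imwrite('pics/'+fn+'_full.png',im)
    save(fn,crop,scale); return r
def save(fn,crop=None,scale=1,out=None):
    im=cv2.imread('pics/'+fn+'_full.png')
    if crop: x0,y0,x1,y1=crop; im=im[y0:y1,x0:x1]
    if scale!=1: im=cv2.resize(im,None,fx=scale,fy=scale,interpolation=cv2.INTER_CUBIC)
    cv2.imwrite('pics/'+(out or fn)+'.png',im)
def load(fn): return np.load('pics/'+fn+'.npy',allow_pickle=True).item()
def pix2w(r,u,v,z):
    f=r["img"].shape[0]/2/np.tan(np.radians(r["fov_y"])/2)
    d=np.array([(u-r["cx"])/f,-(v-r["cy"])/f,-1]); T=np.array(r["T"]); d=T[:3,:3]@d; o=T[:3,3]
    return o+d*(z-o[2])/d[2]
def w2pix(r,p):
    f=r["img"].shape[0]/2/np.tan(np.radians(r["fov_y"])/2); T=np.array(r["T"])
    c=T[:3,:3].T@(np.array(p)-T[:3,3]); return r["cx"]+f*c[0]/-c[2], r["cy"]-f*c[1]/-c[2]
E
python3 - <<'E'
from h import *
for c in("top","scene"):
    r=snap(c,c+"0"); print(c,{k:v for k,v in r.items() if k!="img"})
s=env.get_state();print(s)
E
```

```text
pics
top {'fov_y': 47.95614610038107, 'cx': 271.4144086869293, 'cy': 209.25067745831893, 'T': array([[ 0.00590999,  0.99435416, -0.1059475 ,  0.36075547],
       [-0.99988157,  0.00738166,  0.01350379,  0.10168996],
       [ 0.01420962,  0.10585515,  0.99428003,  1.37588778],
       [ 0.        ,  0.        ,  0.        ,  1.        ]])}
scene {'fov_y': 44.083792569824304, 'cx': 279.81105524584666, 'cy': 211.04760747964852, 'T': array([[ 0.47538232,  0.59238062, -0.65045895, -0.5544287 ],
       [-0.87970146,  0.31022381, -0.36039774, -0.48747854],
       [-0.01170478,  0.7435364 ,  0.66859301,  1.18336441],
       [ 0.        ,  0.        ,  0.        ,  1.        ]])}
{'clock': 0.1, 'joint_pos': array([ 1.06337896e+00,  3.13944779e-01,  4.50681922e-02,  1.30363951e+00,
       -6.90274090e-05,  1.43124000e+00]), 'qvel': array([-1.53326899e-05, -2.56307655e-03,  2.53570072e-03,  5.59546397e-04,
        1.24289555e-04, -6.75505609e-04]), 'tau': array([ 3.19341326e-02, -4.81835496e+01,  2.99522191e+01, -3.38544283e-03,
        1.71709049e-02,  2.84409172e-03]), 'tcp_pos': array([0.20655627, 0.5361167 , 0.241477  ]), 'orientation': array([-2.40611131e-04,  1.82895101e-01,  9.83132057e-01, -8.26253792e-04]), 'wrist_force': array([ 0.96043631,  0.26242119, -0.73784119]), 'ft_torque': array([ 0.03228737,  0.04005211, -0.0438515 ]), 'grip_force': 0.033333693256736296, 'finger_gap': 0.0852464474055281}
```

View pics/top0.png

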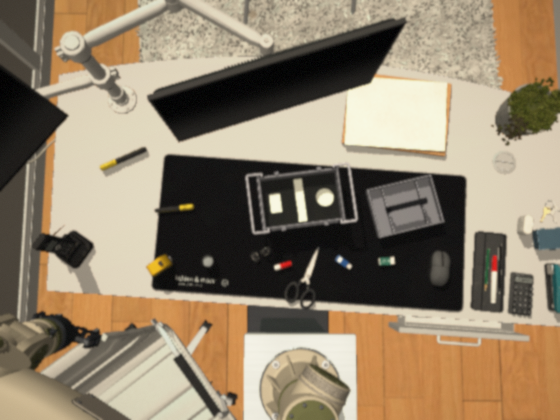

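View pics/scene0.png

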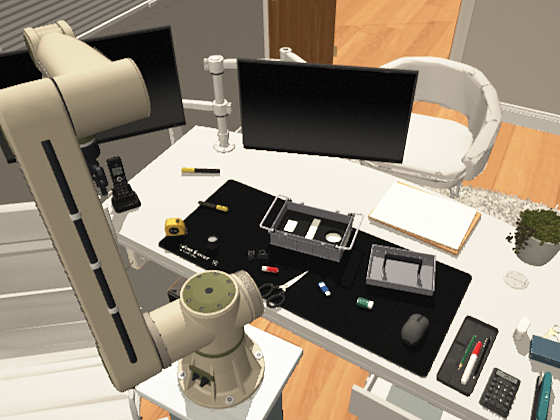

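Run:
```python
from h import *
save("top0",(145,145,345,295),4,"top0a"); save("top0",(245,150,445,290),4,"top0b")
r=load("top0")
for n,u,v,z in [("hl mat",174,209,.01),("hl desk",123,159,.01),("eraser",387,261,.012),("loupe?",208,261,.03),("crateL",301,198,.066),("tray",405,205,.064)]:
    print(n,pix2w(r,u,v,z).round(3))
print(w2pix(r,[0,0,0]),w2pix(r,env.get_state()['tcp_pos']))
```

```text
hl mat [0.505 0.366 0.01 ]
hl desk [0.651 0.519 0.01 ]
eraser [ 0.359 -0.251  0.012]
loupe? [0.356 0.262 0.03 ]
crateL [0.533 0.001 0.066]
tray [ 0.515 -0.291  0.064]
(np.float64(299.7879220395332), np.float64(388.41011140820115)) (np.float64(78.65904419898578), np.float64(324.6311903070311))
```

View pics/top0a.png

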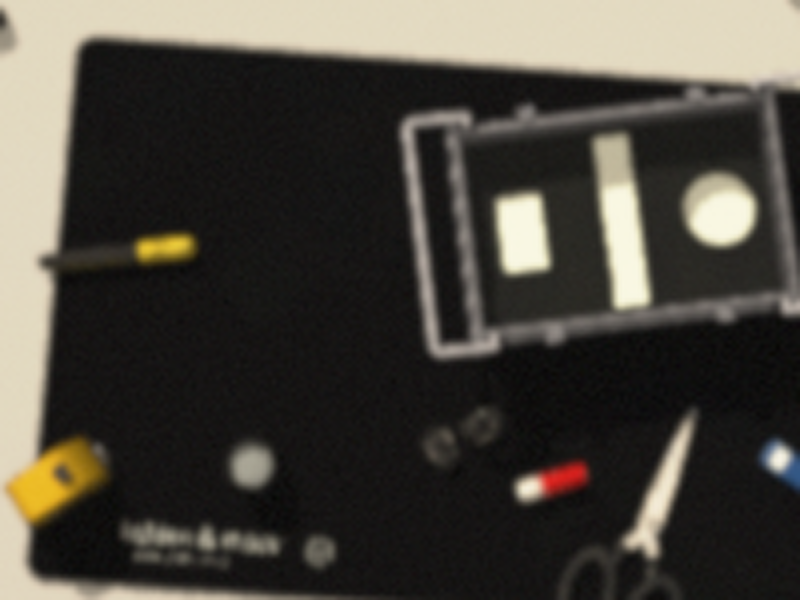

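View pics/top0b.png

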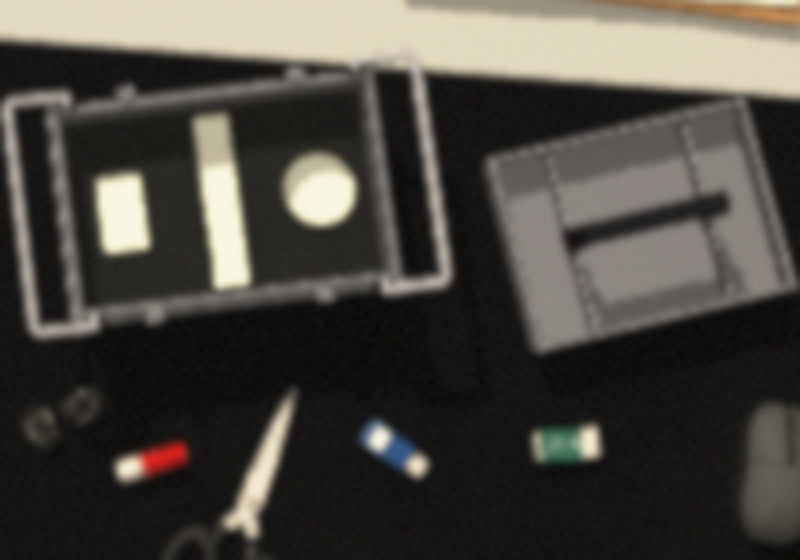

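```bash
cat >> h.py <<'E'
def yaw():
    w,x,y,z=env.get_state()['orientation']
    from scipy.spatial.transform import Rotation as R
    m=R.from_quat([x,y,z,w]).as_matrix(); return np.degrees(np.arctan2(m[1,1],m[0,1])),m
def go(x,y,z,yawy=None):
    """print turn (deg) and then tool shift (mm) to reach TCP x,y,z with tool-y axis at yaw (mod 180)"""
    s=env.get_state(); p=s['tcp_pos']; a,m=yaw()
    t=0 if yawy is None else -((yawy-a+90)%180-90)
    b=np.radians(a-t); Y=np.array([np.cos(b),np.sin(b)]); X=np.array([-Y[1],Y[0]])
    d=np.array([x,y])-p[:2]
    print(f"t={s['clock']:.1f} at {p.round(4)} yaw {a:.1f} j6 {s['joint_pos'][5]:.2f} | turn {t:.1f} (or {t-180*np.sign(t):.1f})  dx {1000*d@X:.1f} dy {1000*d@Y:.1f} dz {1000*(p[2]-z):.1f} mm; gap {s['finger_gap']*1000:.1f} grip {s['grip_force']:.0f} F {s['wrist_force'].round(1)}")
E
python3 - <<'E'
from h import *
r=load("top0")
P=lambda u,v,z:pix2w(r,245+u/4,150+v/4,z)
Q=lambda u,v,z:pix2w(r,145+u/4,145+v/4,z)
s,l,ro=P(122,213,.03),P(221,200,.029),P(320,189,.026)
print("cutouts",s.round(4),l.round(4),ro.round(4), np.linalg.norm(s-l),np.linalg.norm(ro-l))
d=(s-ro)[:2];print("crate y angle",np.degrees(np.arctan2(d[1],d[0])))
bl=[P(10,102,.071),P(37,330,.071)];br=[P(412,60,.071),P(446,280,.071)]
print("bails",[b.round(3) for b in bl+br],np.linalg.norm(bl[0]-bl[1]), "mid",((bl[0]+bl[1]+br[0]+br[1])/4).round(4))
h=[P(572,238,.071),P(728,200,.071)];print("handle",h[0].round(4),h[1].round(4),np.linalg.norm(h[0]-h[1]),np.degrees(np.arctan2(*(h[0]-h[1])[1::-1])),((h[0]+h[1])/2).round(4))
e=[P(534,444,.01),P(600,442,.01)];print("eraser",e[0].round(4),e[1].round(4),np.linalg.norm(e[0]-e[1]))
g=[Q(38,262,.007),Q(198,245,.012)];print("hl",g[0].round(4),g[1].round(4),np.linalg.norm(g[0]-g[1]))
print("loupe",Q(252,465,.032).round(4))
print(env.tip_extent); go(.356,.262,.2,0)
E
```

```text
cutouts [0.5216 0.0718 0.03  ] [0.5317 0.0006 0.029 ] [ 0.5406 -0.0712  0.026 ] 0.07192580649086586 0.07239043629065703
crate y angle 97.57501750114726
bails [array([0.594, 0.151, 0.071]), array([0.435, 0.131, 0.071]), array([ 0.627, -0.131,  0.071]), array([ 0.472, -0.153,  0.071])] 0.16077120197034242 mid [ 5.318e-01 -3.000e-04  7.100e-02]
handle [ 0.5015 -0.2413  0.071 ] [ 0.5291 -0.3513  0.071 ] 0.11347943551755542 104.05175320733004 [ 0.5153 -0.2963  0.071 ]
eraser [ 0.3584 -0.2267  0.01  ] [ 0.3602 -0.2746  0.01  ] 0.047848907661990146
hl [0.5004 0.4227 0.007 ] [0.5132 0.3063 0.012 ] 0.11719560091171316
loupe [0.3549 0.2617 0.032 ]
0.011
t=0.1 at [0.2066 0.5361 0.2415] yaw 68.9 j6 1.43 | turn 68.9 (or -111.1)  dx -274.1 dy 149.4 dz 41.5 mm; gap 85.2 grip 0 F [ 1.   0.3 -0.7]
```

Run:
```python
from h import *
go(.507,.3645,.17,6.3)
```

```text
t=0.1 at [0.2066 0.5361 0.2415] yaw 68.9 j6 1.43 | turn 62.6 (or -117.4)  dx -203.5 dy 279.8 dz 71.5 mm; gap 85.2 grip 0 F [ 1.   0.3 -0.7]
```

```bash
python3 -m jog '[[-1,0,0,0,7],[-1,0,0,0,7],[-1,0,0,0,7],[-1,0,0,0,7],[-1,0,0,0,7]]'
python3 -m jog '[[-1,0,0,0,7],[-1,0,0,0,7],[-1,0,0,0,7],[-1,0,0,0,6.6],[-1,-0.0203,0.028,0.007,0]]'
python3 -m jog '[[-1,-0.0203,0.028,0.007,0],[-1,-0.0203,0.028,0.007,0],[-1,-0.0203,0.028,0.007,0],[-1,-0.0203,0.028,0.007,0],[-1,-0.0203,0.028,0.007,0]]'
python3 -m jog '[[-0.5,-0.0203,0.028,0.007,0],[-0.5,-0.0203,0.028,0.007,0],[-0.5,-0.0203,0.028,0.007,0],[-0.5,-0.0203,0.028,0.007,0],[-0.5,0,0,0,0]]'
python3 - <<'E'
from h import *
go(.507,.3645,.17,6.3); r=snap("wrist","w1"); print(r['T'],r['fov_y'],r['cx'],r['cy'])
E
```

```text
clock: 0.52
tcp_pos: [0.2127, 0.5338, 0.2456]
orientation: [0.005, 0.475, 0.88, 0.002]
wrist_force: [7.0, -2.7, 16.3]
finger_gap: 0.0853
grip_force: 7.6
clock: 0.93
tcp_pos: [0.2347, 0.5223, 0.2381]
orientation: [-0.002, 0.667, 0.745, 0.003]
wrist_force: [0.7, 0.5, -0.1]
finger_gap: 0.0855
grip_force: 0.0
clock: 1.35
tcp_pos: [0.3882, 0.4329, 0.1996]
orientation: [-0.0, 0.667, 0.745, -0.0]
wrist_force: [0.9, 0.6, 0.2]
finger_gap: 0.0855
grip_force: 0.0
clock: 1.77
tcp_pos: [0.512, 0.3619, 0.1698]
orientation: [0.001, 0.669, 0.743, -0.001]
wrist_force: [-0.7, -0.2, -0.3]
finger_gap: 0.0642
grip_force: 0.0
t=1.8 at [0.512  0.3619 0.1698] yaw 6.0 j6 1.95 | turn -0.3 (or 179.7)  dx 3.1 dy -4.6 dz -0.2 mm; gap 64.2 grip 0 F [-0.7 -0.2 -0.3]
[[ 9.94559475e-01 -9.87671458e-02 -3.31134629e-02  5.03367794e-01]
 [ 1.04166467e-01  9.45664070e-01  3.08007816e-01  4.40327346e-01]
 [ 8.93159297e-04 -3.09781404e-01  9.50807385e-01  3.00654984e-01]
 [ 0.00000000e+00  0.00000000e+00  0.00000000e+00  1.00000000e+00]] 69.92077189358507 283.81687767058287 206.4614875285386
```

View pics/w1.png

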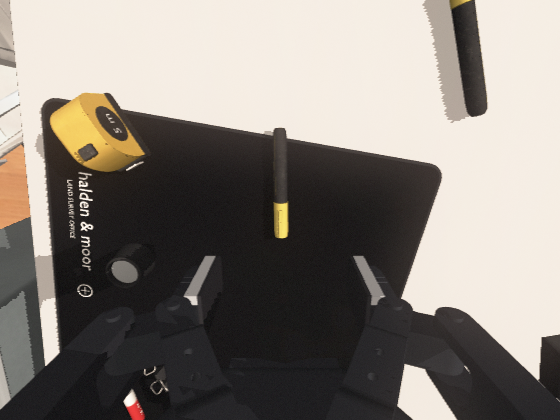

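The wrist view shows the highlighter running from (280,127) to (281,239), the loupe's glass at (124,271), and the bigger highlighter on the bare desk at (468,60).

Run:
```python
from h import *
r=load("w1")
a,b=pix2w(r,280,127,.01),pix2w(r,281.5,239,.01); m=(a+b)/2
print(a.round(4),b.round(4),np.linalg.norm(a-b),m.round(4)); an=np.degrees(np.arctan2(*(a-b)[1::-1])); print(an)
l=pix2w(r,124,271,.032);print("loupe",l.round(4))
go(m[0],m[1],.012+.005,an-90)
```

```text
[0.5018 0.4237 0.01  ] [0.5148 0.31   0.01  ] 0.11441811330270857 [0.5083 0.3668 0.01  ]
96.54606230853706
loupe [0.3592 0.2683 0.032 ]
t=1.8 at [0.5095 0.3633 0.1704] yaw 6.1 j6 1.96 | turn -0.5 (or 179.5)  dx 3.7 dy -0.8 dz 153.4 mm; gap 64.2 grip 0 F [-1.  -0.1  0.1]
```

```bash
python3 -m jog '[[-0.5,0.003,-0.001,0.0375,0],[-0.5,0,0,0.0375,0],[-0.5,0,0,0.0375,0],[-0.5,0,0,0.0375,0],[-0.5,0,0,0,0]]' 30
python3 -m jog '[[1,0,0,0,0],[1,0,0,0,0],[1,0,0,0,0],[1,0,0,0,0],[1,0,0,0,0]]'
python3 -m jog '[[1,0,0,0,0],[1,0,0,0,0],[1,0,0,0,0],[1,0,0,0,0],[1,0,0,0,0]]'
python3 - <<'E'
from h import *
go(.5317,.0006,.17,97.5)
E
```

```text
clock: 2.23
tcp_pos: [0.4997, 0.3662, 0.0147]
orientation: [-0.002, 0.667, 0.745, -0.006]
wrist_force: [-1.2, -1.0, -0.6]
finger_gap: 0.0642
grip_force: 0.0
clock: 2.65
tcp_pos: [0.5075, 0.3695, 0.025]
orientation: [0.001, 0.667, 0.745, 0.002]
wrist_force: [-1.7, -0.4, 3.4]
finger_gap: 0.0034
grip_force: 1.3
clock: 3.07
tcp_pos: [0.5075, 0.3695, 0.0249]
orientation: [0.0, 0.667, 0.745, 0.002]
wrist_force: [-1.5, 0.6, 7.3]
finger_gap: -0.0004
grip_force: 3.6
t=3.1 at [0.5075 0.3695 0.0249] yaw 6.3 j6 1.96 | turn 88.8 (or -91.2)  dx -24.1 dy 368.9 dz -145.1 mm; gap -0.4 grip 4 F [-1.5  0.6  7.3]
```

```bash
python3 -m jog '[[1,0,0,-0.04,0],[-0.5,0,0,-0.04,0],[-0.5,0,0,-0.03,0],[-0.5,0,0,0,0],[-0.5,0,0,0,0]]' 30
python3 -m jog '[[-0.5,0,0,0,0],[-0.5,0,0,0,0]]'
python3 - <<'E'
from h import *
r=snap("wrist","w2",(140,100,420,310),2.8); go(.508,.3665,.014,6.3)
E
```

```text
clock: 3.48
tcp_pos: [0.5081, 0.3696, 0.136]
orientation: [0.001, 0.667, 0.745, 0.003]
wrist_force: [0.7, 0.6, 0.2]
finger_gap: 0.0483
grip_force: 0.0
clock: 3.65
tcp_pos: [0.5053, 0.368, 0.1312]
orientation: [-0.0, 0.667, 0.745, -0.001]
wrist_force: [-0.3, 0.2, -1.0]
finger_gap: 0.0643
grip_force: 0.0
t=3.7 at [0.5052 0.368  0.1308] yaw 6.3 j6 1.96 | turn 0.0 (or -180.0)  dx -1.8 dy 2.6 dz 116.8 mm; gap 64.2 grip 0 F [-0.7 -0.4  0.2]
```

View pics/w2.png

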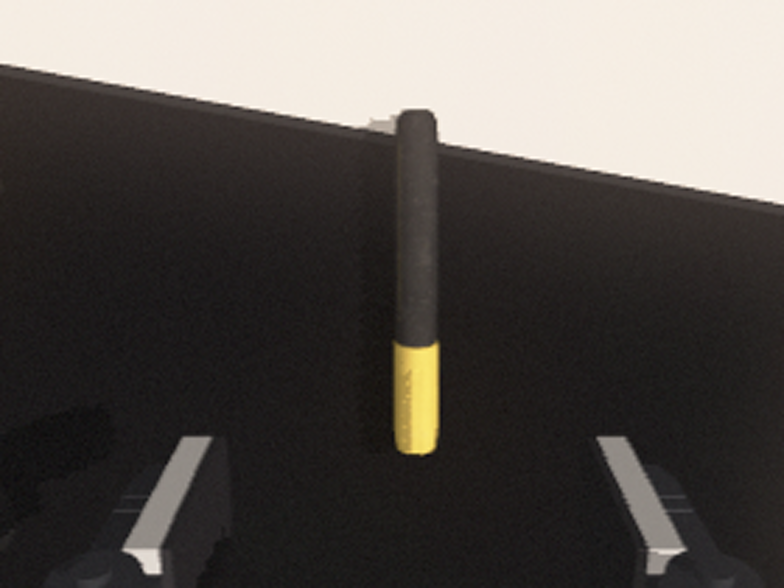

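The pen still lies where it was, from (289,139) to (289,262); the pads slipped off because they were above its round barrel's centre line. I'll grip lower.

```bash
python3 - <<'E'
from h import *
r=load("w2")
a,b=pix2w(r,288.6,139.3,.009),pix2w(r,288.6,262.1,.009); m=(a+b)/2
print(a.round(4),b.round(4),np.linalg.norm(a-b),m.round(4)); an=np.degrees(np.arctan2(*(a-b)[1::-1])); print(an)
go(m[0],m[1],.014,an-90)
E
python3 -m jog '[[-0.5,0,0,0.0375,0],[-0.5,0,0,0.0375,0],[-0.5,0,0,0,0],[-0.5,0,0,0,0],[-0.5,0,0,0,0]]' 30
python3 - <<'E'
from h import *
go(.5093,.3675,.014,6.3)
E
```

```text
[0.5028 0.4231 0.009 ] [0.5159 0.3104 0.009 ] 0.11346024522648983 [0.5093 0.3667 0.009 ]
96.6011502539203
t=3.7 at [0.5052 0.368  0.1308] yaw 6.3 j6 1.96 | turn -0.3 (or 179.7)  dx -1.7 dy 4.0 dz 116.8 mm; gap 64.2 grip 0 F [-0.7 -0.4  0.2]
clock: 4.12
tcp_pos: [0.5062, 0.3686, 0.0578]
orientation: [-0.0, 0.667, 0.745, -0.0]
wrist_force: [1.3, -0.4, 0.3]
finger_gap: 0.0642
grip_force: 0.0
t=4.1 at [0.5062 0.3686 0.0578] yaw 6.3 j6 1.96 | turn 0.0 (or -180.0)  dx -1.4 dy 3.0 dz 43.8 mm; gap 64.2 grip 0 F [ 1.3 -0.4  0.3]
```

```bash
python3 -m jog '[[-0.5,-0.001,0.003,0.022,0],[-0.5,0,0,0.022,0],[-0.5,0,0,0,0],[0.3,0,0,0,0],[0.5,0,0,0,0]]' 30
python3 -m jog '[[1,0,0,0,0],[1,0,0,0,0],[1,0,0,0,0],[1,0,0,0,0],[1,0,0,0,0]]'
python3 -m jog '[[1,0,0,0,0],[1,0,0,0,0]]'
python3 - <<'E'
from h import *
go(.5317,.0006,.17,97.5)
E
```

```text
clock: 4.53
tcp_pos: [0.5104, 0.3686, 0.0156]
orientation: [0.0, 0.667, 0.745, 0.001]
wrist_force: [-0.1, 0.3, -0.5]
finger_gap: 0.041
grip_force: 0.0
clock: 4.95
tcp_pos: [0.5104, 0.3686, 0.0152]
orientation: [0.001, 0.667, 0.745, 0.002]
wrist_force: [-0.2, -0.1, 5.5]
finger_gap: 0.0116
grip_force: 31.7
clock: 5.12
tcp_pos: [0.5104, 0.3686, 0.0152]
orientation: [0.0, 0.667, 0.745, 0.002]
wrist_force: [-0.2, -0.2, 5.9]
finger_gap: 0.0115
grip_force: 31.7
t=5.1 at [0.5104 0.3686 0.0152] yaw 6.3 j6 1.96 | turn 88.8 (or -91.2)  dx -26.9 dy 367.6 dz -154.8 mm; gap 11.5 grip 32 F [-0.2 -0.2  5.9]
```

```bash
python3 -m jog '[[1,0,0,-0.03,0],[1,0,0,-0.04,0],[1,0,0,-0.04,0],[1,0,0,-0.04,-7],[1,0,0,0,-7]]' 
python3 -m jog '[[1,0,0,0,-7],[1,0,0,0,-7],[1,0,0,0,-7],[1,0,0,0,-7],[1,0,0,0,-7]]' 
python3 -m jog '[[1,0,0,0,-7],[1,0,0,0,-7],[1,0,0,0,-7],[1,0,0,0,-7],[1,0,0,0,-7]]' 
python3 -m jog '[[1,0,0,0,-7],[1,0,0,0,0]]'
python3 - <<'E'
from h import *
go(.5298,.0006,.17,97.5)
E
```

```text
clock: 5.53
tcp_pos: [0.5131, 0.3701, 0.1733]
orientation: [0.003, 0.569, 0.822, 0.006]
wrist_force: [1.7, 0.7, 2.0]
finger_gap: 0.0119
grip_force: 30.9
clock: 5.95
tcp_pos: [0.5091, 0.3679, 0.1637]
orientation: [0.0, 0.295, 0.955, 0.0]
wrist_force: [0.5, -0.0, -0.3]
finger_gap: 0.0114
grip_force: 30.9
clock: 6.37
tcp_pos: [0.5091, 0.3679, 0.1636]
orientation: [0.0, -0.006, 1.0, 0.0]
wrist_force: [-0.1, 0.3, 0.2]
finger_gap: 0.0115
grip_force: 30.9
clock: 6.53
tcp_pos: [0.5091, 0.3679, 0.1636]
orientation: [0.0, -0.065, 0.998, 0.0]
wrist_force: [0.5, 0.2, -0.2]
finger_gap: 0.0114
grip_force: 30.9
t=6.5 at [0.5091 0.3679 0.1636] yaw 97.5 j6 0.37 | turn 0.0 (or -180.0)  dx 27.5 dy -366.8 dz -6.4 mm; gap 11.4 grip 31 F [ 0.5  0.2 -0.2]
```

```bash
python3 -m jog '[[1,0.0027,-0.0367,-0.0006,0],[1,0.0027,-0.0367,-0.0006,0],[1,0.0027,-0.0367,-0.0006,0],[1,0.0027,-0.0367,-0.0006,0],[1,0.0027,-0.0367,-0.0006,0]]' 
python3 -m jog '[[1,0.0027,-0.0367,-0.0006,0],[1,0.0027,-0.0367,-0.0006,0],[1,0.0027,-0.0367,-0.0006,0],[1,0.0027,-0.0367,-0.0006,0],[1,0.0027,-0.0367,-0.0006,0]]' 
python3 -m jog '[[1,0,0,0,0],[1,0,0,0,0],[1,0,0,0,0],[1,0,0,0,0]]'
python3 - <<'E'
from h import *
go(.5298,.0006,.17,97.5); snap("wrist","w3")
E
```

```text
clock: 6.95
tcp_pos: [0.5189, 0.1828, 0.1666]
orientation: [0.0, -0.062, 0.998, 0.0]
wrist_force: [1.6, -0.3, -0.4]
finger_gap: 0.0113
grip_force: 30.9
clock: 7.37
tcp_pos: [0.529, -0.0013, 0.1698]
orientation: [0.0, -0.062, 0.998, -0.0]
wrist_force: [1.2, -0.2, -0.6]
finger_gap: 0.0114
grip_force: 30.9
clock: 7.7
tcp_pos: [0.529, 0.0014, 0.1694]
orientation: [-0.0, -0.064, 0.998, 0.0]
wrist_force: [0.1, 0.1, 0.3]
finger_gap: 0.0118
grip_force: 30.9
t=7.7 at [0.529  0.0014 0.1694] yaw 97.3 j6 -0.28 | turn -0.2 (or 179.8)  dx -0.6 dy -0.9 dz -0.6 mm; gap 11.8 grip 31 F [0.1 0.1 0.3]
```

View pics/w3.png

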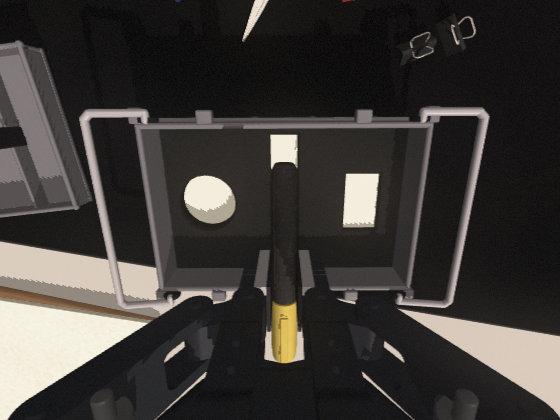

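The picture shows the round cut-out centred at (209,200), the short one at (361,200), the long one's top end at (284,135), and bail bars from (82,113) to (120,303) and from (487,112) to (449,303).

Run:
```python
from h import *
r=load("w3")
P=lambda u,v,z:pix2w(r,u,v,z)
ro,s=P(209.5,200,.02),P(361.5,200,.028); m=(ro+s)/2
print(ro.round(4),s.round(4),np.linalg.norm(ro-s),m.round(4),np.degrees(np.arctan2(*(s-ro)[1::-1])))
print("long end edges",P(270.5,135,.025).round(4),P(297,135,.025).round(4))
c=[P(86,115,.071),P(122,303,.071),P(483,114,.071),P(447,303,.071)]
print([x.round(4) for x in c],(sum(c)/4).round(4))
k=[P(137,124,.066),P(432,124,.066)]; print(k[0].round(4),k[1].round(4))
a,b=P(285,161,.162),P(285,361,.162);print("pen",a.round(4),b.round(4),((a+b)/2).round(4),np.linalg.norm(a-b))
```

```text
[ 0.5433 -0.0699  0.02  ] [0.5224 0.0746 0.028 ] 0.1462548580593709 [0.5329 0.0023 0.024 ] 98.242218317454
long end edges [ 0.4739 -0.0178  0.025 ] [0.4709 0.0057 0.025 ]
[array([ 0.4729, -0.1516,  0.071 ]), array([ 0.6329, -0.1317,  0.071 ]), array([0.4353, 0.1359, 0.071 ]), array([0.5961, 0.1575, 0.071 ])] [0.5343 0.0025 0.071 ]
[ 0.4751 -0.1172  0.066 ] [0.4468 0.1033 0.066 ]
pen [ 0.4729 -0.0056  0.162 ] [0.5886 0.0094 0.162 ] [0.5307 0.0019 0.162 ] 0.11668350846037079
```

```bash
python3 -m jog '[[1,-0.002,0,0.03,-0.7],[1,0,0,0.03,0],[1,0,0,0.03,0],[1,0,0,0,0],[1,0,0,0,0]]'
python3 - <<'E'
from h import *
go(.5309,.0018,.045,98)
E
```

```text
clock: 8.17
tcp_pos: [0.5295, 0.0022, 0.0782]
orientation: [-0.002, -0.071, 0.997, 0.001]
wrist_force: [0.7, 1.0, 1.1]
finger_gap: 0.0116
grip_force: 30.9
t=8.2 at [0.5295 0.0022 0.0782] yaw 98.1 j6 -0.29 | turn 0.1 (or -179.9)  dx -1.3 dy -0.6 dz 33.2 mm; gap 11.6 grip 31 F [0.7 1.  1.1]
```

```bash
python3 -m jog '[[1,-0.0015,0,0.017,0],[1,0,0,0.016,0],[1,0,0,0,0],[1,0,0,0,0],[1,0,0,0,0]]' 
python3 -m jog '[[0.6,0,0,0,0],[0.4,0,0,0,0],[0.2,0,0,0,0],[0.2,0,0,-0.005,0],[0.2,0,0,-0.02,0]]' 
python3 -m jog '[[0.2,0,0,-0.04,0],[0.2,0,0,-0.04,0],[-0.5,0,0,-0.02,0],[-0.5,0,0,0,0],[-0.5,0,0,0,0]]'
python3 - <<'E'
from h import *
go(.357,.265,.17,98); snap("wrist","w4")
E
```

```text
clock: 8.58
tcp_pos: [0.534, 0.0011, 0.0482]
orientation: [0.001, -0.07, 0.998, -0.0]
wrist_force: [-0.0, 0.0, -0.1]
finger_gap: 0.0115
grip_force: 30.9
clock: 9.0
tcp_pos: [0.5304, 0.0012, 0.0694]
orientation: [-0.003, -0.07, 0.998, 0.001]
wrist_force: [0.4, -0.2, 0.0]
finger_gap: 0.0343
grip_force: 0.0
clock: 9.42
tcp_pos: [0.5338, 0.0007, 0.1732]
orientation: [0.002, -0.07, 0.998, -0.0]
wrist_force: [-0.0, 0.3, -0.1]
finger_gap: 0.064
grip_force: 0.0
t=9.4 at [0.5338 0.0007 0.1732] yaw 98.0 j6 -0.29 | turn 0.0 (or -180.0)  dx 138.3 dy 286.3 dz 3.2 mm; gap 64.0 grip 0 F [-0.   0.3 -0.1]
```

View pics/w4.png

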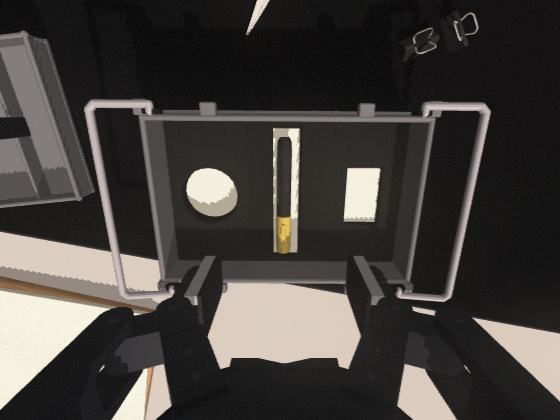

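The pen now lies in the long slot: slot rows 128–253 at column 286, pen rows 136–254 at column 284. Checking the numbers.

```bash
python3 - <<'E'
from h import *
r=load("w4")
P=lambda u,v,z:pix2w(r,u,v,z)
a,b=P(284.5,135.5,.034),P(284,254,.034); print("pen",a.round(4),b.round(4),np.linalg.norm(a-b),((a+b)/2).round(4))
a,b=P(286.5,128,.025),P(286,253,.03); print("slot",a.round(4),b.round(4),np.linalg.norm(a-b),((a+b)/2).round(4))
ro,s=P(212,192,.022),P(361.8,194.5,.028); m=(ro+s)/2
print(ro.round(4),s.round(4),np.linalg.norm(ro-s),m.round(4),np.degrees(np.arctan2(*(s-ro)[1::-1])))
E
python3 -m jog '[[-0.5,0.019,0.035,0,0],[-0.5,0.019,0.035,0,0],[-0.5,0.019,0.035,0,0],[-0.5,0.019,0.035,0,0],[-0.5,0.019,0.035,0,0]]'
python3 -m jog '[[-0.5,0.019,0.035,0,0],[-0.5,0.019,0.035,0,0],[-0.5,0.003,0.02,0,0],[-0.5,0,0,0,0],[-0.5,0,0,0,0]]'
python3 - <<'E'
from h import *
go(.357,.265,.13,7.5); snap("wrist","w5",(140,100,420,310),2.8)
E
```

```text
pen [ 0.4777 -0.007   0.034 ] [0.5923 0.0087 0.034 ] 0.11560927860271547 [0.535  0.0009 0.034 ]
slot [ 0.4717 -0.006   0.025 ] [0.5929 0.0108 0.03  ] 0.12246088414489117 [0.5323 0.0024 0.0275]
[ 0.5418 -0.0692  0.022 ] [0.5225 0.0739 0.028 ] 0.1444858276114107 [0.5321 0.0024 0.025 ] 97.69830701636808
clock: 9.88
tcp_pos: [0.4115, 0.1616, 0.1694]
orientation: [-0.002, -0.069, 0.998, -0.0]
wrist_force: [0.2, 1.2, 0.4]
finger_gap: 0.0642
grip_force: 0.0
clock: 10.3
tcp_pos: [0.3594, 0.2447, 0.1699]
orientation: [-0.001, -0.071, 0.997, -0.001]
wrist_force: [-0.4, 0.2, 0.8]
finger_gap: 0.064
grip_force: 0.0
t=10.3 at [0.3594 0.2447 0.1699] yaw 98.2 j6 0.27 | turn -89.3 (or 90.7)  dx -20.5 dy -0.2 dz 39.9 mm; gap 64.0 grip 0 F [-0.4  0.2  0.8]
```

View pics/w5.png

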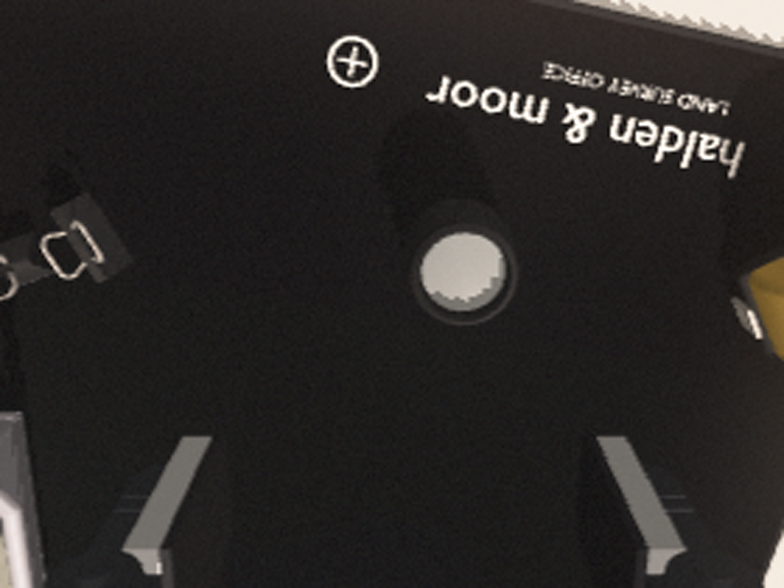

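Run:
```python
from h import *
r=load("w5")
for z in(.016,.032): print(pix2w(r,140+464/2.8,100+264/2.8,z).round(4), pix2w(r,140+412/2.8,194,z).round(4), pix2w(r,140+518/2.8,194,z).round(4))
p=pix2w(r,140+464/2.8,100+266/2.8,.028); go(p[0],p[1],.026,None)
```

```text
[0.3566 0.2656 0.016 ] [0.3589 0.2475 0.016 ] [0.3536 0.2844 0.016 ]
[0.3523 0.2638 0.032 ] [0.3545 0.2467 0.032 ] [0.3495 0.2815 0.032 ]
t=10.3 at [0.3601 0.244  0.17  ] yaw 98.1 j6 0.27 | turn 0.0 (or 0.0)  dx 3.0 dy 21.0 dz 144.0 mm; gap 64.0 grip 0 F [ 0.1 -0.1 -0.5]
```

```bash
python3 -m jog '[[-0.6,0.002,0.019,0.036,0],[-0.6,0,0,0.036,0],[-0.6,0,0,0.030,0],[-0.6,0,0,0,0],[-0.6,0,0,0,0]]'
python3 - <<'E'
from h import *
go(.355,.264,.026,None)
E
```

```text
clock: 10.77
tcp_pos: [0.3551, 0.2611, 0.0679]
orientation: [-0.002, -0.069, 0.998, -0.001]
wrist_force: [1.0, 0.4, 0.4]
finger_gap: 0.0679
grip_force: 0.0
t=10.8 at [0.3551 0.2611 0.0679] yaw 97.9 j6 0.31 | turn 0.0 (or 0.0)  dx -0.3 dy 2.9 dz 41.9 mm; gap 67.9 grip 0 F [1.  0.4 0.4]
```

```bash
python3 -m jog '[[-0.6,0,0.003,0.021,0],[-0.6,0,0,0.021,0],[-0.6,0,0,0,0],[0,0,0,0,0],[1,0,0,0,0]]' 30
python3 -m jog '[[1,0,0,0,0],[1,0,0,0,0],[1,0,0,0,0],[1,0,0,0,0]]'
python3 - <<'E'
from h import *
go(.355,.264,.17,7.8)
E
```

```text
clock: 11.18
tcp_pos: [0.3574, 0.2661, 0.0291]
orientation: [0.001, -0.07, 0.998, 0.0]
wrist_force: [-0.5, -0.1, 0.1]
finger_gap: 0.0456
grip_force: 0.0
clock: 11.52
tcp_pos: [0.3576, 0.2663, 0.0294]
orientation: [0.002, -0.07, 0.998, 0.0]
wrist_force: [-0.5, -1.7, 5.4]
finger_gap: 0.0354
grip_force: 29.4
t=11.5 at [0.3576 0.2663 0.0294] yaw 98.0 j6 0.32 | turn -89.8 (or 90.2)  dx 1.9 dy 2.9 dz -140.6 mm; gap 35.4 grip 29 F [-0.5 -1.7  5.4]
```

```bash
python3 -m jog '[[1,0,0,-0.03,0],[1,0,0,-0.04,0],[1,0,0,-0.04,7],[1,0,0,-0.03,7],[1,0,0,0,7]]'
python3 -m jog '[[1,0,0,0,7],[1,0,0,0,7],[1,0,0,0,7],[1,0,0,0,7],[1,0,0,0,7]]'
python3 -m jog '[[1,0,0,0,7],[1,0,0,0,7],[1,0,0,0,7],[1,0,0,0,7],[1,0,0,0,6.2]]'
python3 - <<'E'
from h import *
go(.5424,-.0705,.16,7.8)
E
```

```text
clock: 11.93
tcp_pos: [0.3599, 0.2678, 0.1753]
orientation: [0.006, 0.116, 0.993, 0.004]
wrist_force: [0.9, -0.0, -1.5]
finger_gap: 0.035
grip_force: 30.3
clock: 12.35
tcp_pos: [0.3564, 0.266, 0.1689]
orientation: [0.001, 0.409, 0.912, 0.001]
wrist_force: [-0.9, -0.3, -0.5]
finger_gap: 0.035
grip_force: 30.4
clock: 12.77
tcp_pos: [0.3563, 0.2659, 0.1688]
orientation: [0.0, 0.659, 0.752, 0.001]
wrist_force: [-0.8, -0.6, -1.3]
finger_gap: 0.0349
grip_force: 30.4
t=12.8 at [0.3563 0.2659 0.1688] yaw 7.5 j6 1.90 | turn -0.3 (or 179.7)  dx -358.6 dy 138.7 dz 8.8 mm; gap 34.9 grip 30 F [-0.8 -0.6 -1.3]
```

10 rows of (-35.9, 13.9, 0.5).

```bash
python3 -m jog '[[1,-0.0359,0.0139,0,0],[1,-0.0359,0.0139,0,0],[1,-0.0359,0.0139,0,0],[1,-0.0359,0.0139,0,0],[1,-0.0359,0.0139,0,0]]'
python3 -m jog '[[1,-0.0359,0.0139,0,0],[1,-0.0359,0.0139,0,0],[1,-0.0359,0.0139,0,0],[1,-0.0359,0.0139,0,0],[1,-0.0359,0.0139,0,0]]'
python3 -m jog '[[1,0,0,0,0],[1,0,0,0,0],[1,0,0,0,0],[1,0,0,0,0]]'
python3 - <<'E'
from h import *
go(.5424,-.0705,.063,7.8); snap("wrist","w6")
E
```

```text
clock: 13.18
tcp_pos: [0.4503, 0.0959, 0.169]
orientation: [0.001, 0.657, 0.754, 0.001]
wrist_force: [-0.3, 0.9, 0.0]
finger_gap: 0.0351
grip_force: 30.3
clock: 13.6
tcp_pos: [0.5435, -0.073, 0.169]
orientation: [0.001, 0.657, 0.754, 0.001]
wrist_force: [-0.0, 0.6, -0.6]
finger_gap: 0.0351
grip_force: 30.3
clock: 13.93
tcp_pos: [0.5419, -0.07, 0.1679]
orientation: [-0.0, 0.657, 0.754, 0.0]
wrist_force: [-0.2, 0.4, -0.4]
finger_gap: 0.0355
grip_force: 30.3
t=13.9 at [ 0.5419 -0.07    0.1679] yaw 7.9 j6 1.16 | turn 0.1 (or -179.9)  dx -0.6 dy 0.4 dz 104.9 mm; gap 35.5 grip 30 F [-0.2  0.4 -0.4]
```

View pics/w6.png

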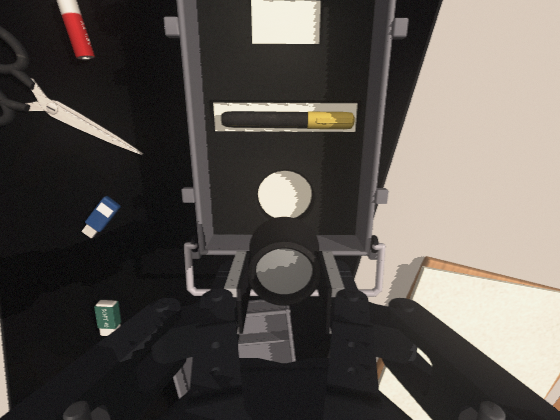

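Loupe is held upright (glass at (284,271)), pen in its slot, and the round cut-out is at (285,195).

```bash
python3 - <<'E'
from h import *
r=load("w6")
print("loupe",pix2w(r,284.5,271,.168).round(4),"hole",pix2w(r,285,195,.02).round(4))
print("slot",((pix2w(r,213,117,.027)+pix2w(r,357,117,.027))/2).round(4),"pen",((pix2w(r,221,120,.034)+pix2w(r,355,120,.034))/2).round(4))
go(.5424,-.0705,.063,7.8)
E
python3 -m jog '[[1,-0.001,0,0.036,0],[1,0,0,0.036,0],[1,0,0,0,0],[1,0,0,0,0]]'
python3 - <<'E'
from h import *
go(.5424,-.0705,.051,7.8)
E
```

```text
loupe [ 0.5416 -0.0671  0.168 ] hole [ 0.5429 -0.0698  0.02  ]
slot [0.5329 0.0018 0.027 ] pen [ 5.357e-01 -1.000e-04  3.400e-02]
t=14.0 at [ 0.542  -0.0697  0.1678] yaw 7.9 j6 1.16 | turn 0.1 (or -179.9)  dx -0.8 dy 0.3 dz 104.8 mm; gap 34.8 grip 30 F [-0.3  0.1  0.2]
clock: 14.32
tcp_pos: [0.5404, -0.0703, 0.0943]
orientation: [-0.002, 0.657, 0.754, -0.001]
wrist_force: [-0.2, 0.1, 0.1]
finger_gap: 0.0354
grip_force: 30.3
t=14.3 at [ 0.5404 -0.0703  0.0943] yaw 7.9 j6 1.16 | turn 0.1 (or -179.9)  dx -0.5 dy 1.9 dz 43.3 mm; gap 35.4 grip 30 F [-0.2  0.1  0.1]
```

```bash
python3 -m jog '[[1,-0.002,0.002,0.015,0],[1,0,0,0.015,0],[1,0,0,0.013,0],[1,0,0,0,0],[1,0,0,0,0]]'
python3 -m jog '[[0.3,0,0,0,0],[0,0,0,0,0],[-0.2,0,0,0,0],[-0.2,0,0,-0.01,0],[-0.2,0,0,-0.03,0]]'
python3 -m jog '[[-0.2,0,0,-0.04,0],[-0.2,0,0,-0.04,0],[-0.2,0,0,0,0],[-0.2,0,0,0,0]]'
python3 - <<'E'
from h import *
go(.359,-.251,.16,7.8)
r=snap("wrist","w7")
E
```

```text
clock: 14.73
tcp_pos: [0.5457, -0.0734, 0.054]
orientation: [0.001, 0.657, 0.754, 0.0]
wrist_force: [0.2, 0.4, -0.1]
finger_gap: 0.035
grip_force: 30.3
clock: 15.15
tcp_pos: [0.542, -0.0728, 0.0899]
orientation: [-0.003, 0.657, 0.754, -0.001]
wrist_force: [-0.5, -0.6, -0.6]
finger_gap: 0.0512
grip_force: 0.0
clock: 15.48
tcp_pos: [0.5472, -0.0743, 0.1766]
orientation: [0.003, 0.657, 0.754, 0.002]
wrist_force: [-0.7, -0.8, -0.5]
finger_gap: 0.0512
grip_force: 0.0
t=15.5 at [ 0.5472 -0.0743  0.1766] yaw 7.8 j6 1.15 | turn 0.0 (or -180.0)  dx -149.6 dy -210.5 dz 16.6 mm; gap 51.2 grip 0 F [-0.7 -0.8 -0.5]
```

View pics/w7.png

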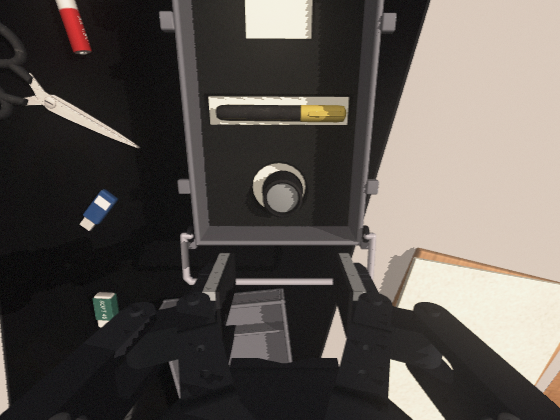

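```bash
python3 - <<'E'
from h import *
r=load("w7"); print(pix2w(r,283,196,.046).round(4),pix2w(r,279,188,.02).round(4))
E
python3 -m jog '[[-0.5,0,0,0,-7],[-0.5,0,0,0,-7],[-0.5,0,0,0,-7],[-0.5,0,0,0,-7],[-0.5,0,0,0,-7]]'
python3 -m jog '[[-0.5,0,0,0,-7],[-0.5,0,0,0,-7],[-0.5,0,0,0,-7],[-0.5,0,0,0,-7],[-0.5,0,0,0,-7]]'
python3 -m jog '[[-0.5,0,0,0,-7],[-0.5,0,0,0,-7],[-0.5,0,0,0,0]]'
python3 - <<'E'
from h import *
go(.359,-.251,.14,None)
E
```

```text
[ 0.5467 -0.0707  0.046 ] [ 0.5429 -0.0705  0.02  ]
clock: 15.95
tcp_pos: [0.5437, -0.0733, 0.1708]
orientation: [-0.002, 0.397, 0.918, -0.0]
wrist_force: [0.2, 0.6, 0.0]
finger_gap: 0.064
grip_force: 0.0
clock: 16.37
tcp_pos: [0.5437, -0.0733, 0.1708]
orientation: [-0.002, 0.103, 0.995, 0.0]
wrist_force: [-0.9, 0.5, 1.3]
finger_gap: 0.0642
grip_force: 0.0
clock: 16.62
tcp_pos: [0.5438, -0.0733, 0.1709]
orientation: [-0.002, -0.017, 1.0, 0.001]
wrist_force: [0.4, -0.3, -1.3]
finger_gap: 0.0639
grip_force: 0.0
t=16.6 at [ 0.5438 -0.0733  0.1709] yaw 92.0 j6 -0.32 | turn 0.0 (or 0.0)  dx 190.9 dy -171.1 dz 30.9 mm; gap 63.9 grip 0 F [ 0.4 -0.3 -1.3]
```

```bash
python3 -m jog '[[-0.6,0.0273,-0.0244,0.0044,0],[-0.6,0.0273,-0.0244,0.0044,0],[-0.6,0.0273,-0.0244,0.0044,0],[-0.6,0.0273,-0.0244,0.0044,0],[-0.6,0.0273,-0.0244,0.0044,0]]'
python3 -m jog '[[-0.6,0.0273,-0.0244,0.0044,0],[-0.6,0.0273,-0.0244,0.0044,0],[-0.6,0,0,0,0],[-0.6,0,0,0,0],[-0.6,0,0,0,0]]'
python3 - <<'E'
from h import *
go(.359,-.251,.14,92)
r=snap("wrist","w8",(140,100,420,310),2.8)
E
```

```text
clock: 17.03
tcp_pos: [0.4105, -0.2001, 0.1493]
orientation: [-0.001, -0.014, 1.0, 0.001]
wrist_force: [-0.1, -0.4, 0.6]
finger_gap: 0.0683
grip_force: 0.0
clock: 17.45
tcp_pos: [0.359, -0.2502, 0.1411]
orientation: [-0.0, -0.014, 1.0, 0.001]
wrist_force: [-0.2, 0.5, 0.9]
finger_gap: 0.0682
grip_force: 0.0
t=17.4 at [ 0.359  -0.2502  0.1411] yaw 91.6 j6 -0.82 | turn -0.4 (or 179.6)  dx 0.0 dy -0.8 dz 1.1 mm; gap 68.2 grip 0 F [-0.2  0.5  0.9]
```

View pics/w8.png

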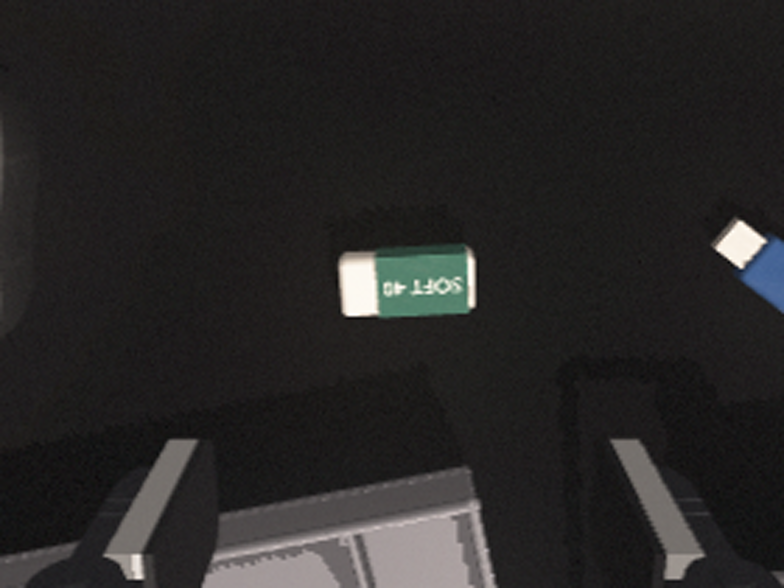

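```bash
python3 - <<'E'
from h import *
r=load("w8"); a,b=[pix2w(r,140+u/2.8,100+v/2.8,.012) for u,v in((340,286),(474,280))]; m=(a+b)/2
print(a.round(4),b.round(4),np.linalg.norm(a-b),np.degrees(np.arctan2(*(b-a)[1::-1])),m.round(4)); go(m[0],m[1],.017,91)
E
python3 -m jog '[[-0.6,0,0,0.036,0],[-0.6,0,0,0.036,0],[-0.6,0,0,0.012,0],[-0.6,0,0,0,0],[-0.6,0,0,0,0]]'
python3 - <<'E'
from h import *
go(.359,-.251,.017,92)
E
```

```text
[ 0.3605 -0.2706  0.012 ] [ 0.3573 -0.2273  0.012 ] 0.043373388203573504 94.27771183432314 [ 0.3589 -0.2489  0.012 ]
t=17.5 at [ 0.3596 -0.2499  0.1412] yaw 91.8 j6 -0.82 | turn 0.8 (or -179.2)  dx 0.6 dy 1.0 dz 124.2 mm; gap 68.3 grip 0 F [ 0.8 -0.1 -0.8]
clock: 17.92
tcp_pos: [0.3598, -0.2491, 0.0571]
orientation: [-0.001, -0.017, 1.0, 0.001]
wrist_force: [0.3, -0.2, 1.1]
finger_gap: 0.0681
grip_force: 0.0
t=17.9 at [ 0.3598 -0.2491  0.0571] yaw 91.9 j6 -0.82 | turn -0.1 (or 179.9)  dx 0.9 dy -1.9 dz 40.1 mm; gap 68.1 grip 0 F [ 0.3 -0.2  1.1]
```

```bash
python3 -m jog '[[-0.6,0.001,0,0.02,-2.4],[-0.6,0,0,0.02,0],[-0.6,0,0,0,0],[-0.3,0,0,0,0],[0,0,0,0,0]]' 30
python3 -m jog '[[1,0,0,0,0],[1,0,0,0,0],[1,0,0,0,0],[1,0,0,0,0],[1,0,0,0,0]]'
python3 - <<'E'
from h import *
go(.359,-.251,.17,7.8)
E
```

```text
clock: 18.33
tcp_pos: [0.3595, -0.251, 0.019]
orientation: [0.001, -0.037, 0.999, -0.001]
wrist_force: [0.5, -0.1, 1.1]
finger_gap: 0.0451
grip_force: 0.0
clock: 18.75
tcp_pos: [0.3596, -0.2511, 0.0193]
orientation: [0.001, -0.037, 0.999, -0.001]
wrist_force: [0.7, 2.4, 5.8]
finger_gap: 0.0419
grip_force: 30.1
t=18.8 at [ 0.3596 -0.2511  0.0193] yaw 94.2 j6 -0.87 | turn 86.4 (or -93.6)  dx 0.2 dy -0.6 dz -150.7 mm; gap 41.9 grip 30 F [0.7 2.4 5.8]
```

```bash
python3 -m jog '[[1,0,0,-0.03,0],[1,0,0,-0.04,0],[1,0,0,-0.04,7.1],[1,0,0,-0.04,7.1],[1,0,0,0,7.1]]'
python3 -m jog '[[1,0,0,0,7.1],[1,0,0,0,7.1],[1,0,0,0,7.1],[1,0,0,0,7.1],[1,0,0,0,7.1]]'
python3 -m jog '[[1,0,0,0,7.1],[1,0,0,0,7.1],[1,0,0,0,7.1],[1,0,0,0,7.1],[1,0,0,0,1.2]]'
python3 - <<'E'
from h import *
go(.5225,.0737,.17,7.8)
E
```

```text
clock: 19.17
tcp_pos: [0.3619, -0.2538, 0.1763]
orientation: [0.006, 0.151, 0.988, -0.004]
wrist_force: [0.5, -1.4, 0.2]
finger_gap: 0.0421
grip_force: 30.5
clock: 19.58
tcp_pos: [0.3587, -0.2507, 0.1687]
orientation: [0.001, 0.446, 0.895, -0.0]
wrist_force: [-0.3, -0.2, -0.7]
finger_gap: 0.0421
grip_force: 30.5
clock: 20.0
tcp_pos: [0.3587, -0.2507, 0.1686]
orientation: [0.001, 0.659, 0.752, -0.0]
wrist_force: [0.1, -0.6, -0.2]
finger_gap: 0.0425
grip_force: 30.5
t=20.0 at [ 0.3587 -0.2507  0.1686] yaw 7.6 j6 0.64 | turn -0.2 (or 179.8)  dx 299.2 dy 206.3 dz -1.4 mm; gap 42.5 grip 30 F [ 0.1 -0.6 -0.2]
```

```bash
python3 -m jog '[[1,0.0299,0.0206,0,0],[1,0.0299,0.0206,0,0],[1,0.0299,0.0206,0,0],[1,0.0299,0.0206,0,0],[1,0.0299,0.0206,0,0]]'
python3 -m jog '[[1,0.0299,0.0206,0,0],[1,0.0299,0.0206,0,0],[1,0.0299,0.0206,0,0],[1,0.0299,0.0206,0,0],[1,0.0299,0.0206,0,0]]'
python3 -m jog '[[1,0,0,0.035,0],[1,0,0,0.035,0],[1,0,0,0,0],[1,0,0,0,0],[1,0,0,0,0]]'
python3 - <<'E'
from h import *
go(.5225,.0737,.0475,7.8)
r=snap("wrist","w9",(120,50,440,290),2.5)
E
```

```text
clock: 20.42
tcp_pos: [0.4409, -0.087, 0.1685]
orientation: [0.001, 0.656, 0.754, 0.0]
wrist_force: [0.6, -0.5, -0.1]
finger_gap: 0.0422
grip_force: 30.5
clock: 20.83
tcp_pos: [0.5226, 0.0757, 0.1685]
orientation: [0.001, 0.656, 0.755, 0.001]
wrist_force: [0.2, -0.4, 0.3]
finger_gap: 0.0419
grip_force: 30.5
clock: 21.25
tcp_pos: [0.5224, 0.0735, 0.0991]
orientation: [0.0, 0.657, 0.754, 0.0]
wrist_force: [0.6, -1.1, -0.1]
finger_gap: 0.0419
grip_force: 30.7
t=21.2 at [0.5224 0.0735 0.0991] yaw 7.9 j6 1.42 | turn 0.1 (or -179.9)  dx 0.1 dy 0.1 dz 51.6 mm; gap 41.9 grip 31 F [ 0.6 -1.1 -0.1]
```

View pics/w9.png

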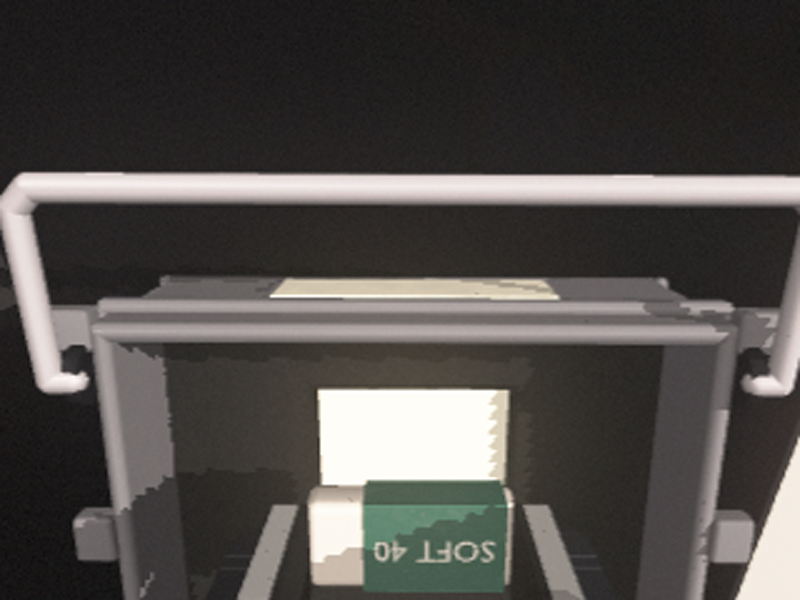

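The picture shows the short cut-out columns 318–508 with far edge at row 389, the eraser held straight above its near part, and the left bail bar at row 190.

```bash
python3 - <<'E'
from h import *
r=load("w9"); C=np.array([.5323,.0022]);a=np.radians(97.8);Y=np.array([np.cos(a),np.sin(a)]);X=np.array([Y[1],-Y[0]])
for n,u,v,z in (("far edge",414,389,.027),("eraser",411,488,.1),("bar",410,190,.074),("bar.",410,190,.071)):
    p=pix2w(r,120+u/2.5,50+v/2.5,z)[:2]-C; print(n,(p@X).round(4),(p@Y).round(4))
go(.5225,.0737,.0475,7.8)
E
python3 -m jog '[[1,0,0,0.018,0],[1,0,0,0.018,0],[1,0,0,0.015,0],[1,0,0,0,0],[1,0,0,0,0]]'
python3 - <<'E'
from h import *
go(.5225,.0737,.0475,7.8)
E
```

```text
far edge 0.001 0.0856
eraser -0.0001 0.0892
bar -0.0003 0.1427
bar. -0.0003 0.1425
t=21.3 at [0.5232 0.0734 0.0998] yaw 7.8 j6 1.42 | turn 0.0 (or -180.0)  dx 0.4 dy -0.6 dz 52.3 mm; gap 42.0 grip 31 F [-0.4  0.   0.4]
clock: 21.72
tcp_pos: [0.5228, 0.0733, 0.0481]
orientation: [0.001, 0.657, 0.754, 0.001]
wrist_force: [0.1, 0.4, -0.8]
finger_gap: 0.042
grip_force: 35.4
t=21.7 at [0.5228 0.0733 0.0481] yaw 7.8 j6 1.42 | turn -0.0 (or 180.0)  dx 0.4 dy -0.2 dz 0.6 mm; gap 42.0 grip 35 F [ 0.1  0.4 -0.8]
```

```bash
python3 -m jog '[[0.2,0,0,0,0],[-0.1,0,0,0,0],[-0.3,0,0,0,0],[-0.3,0,0,-0.01,0],[-0.3,0,0,-0.03,0]]'
python3 -m jog '[[-0.3,0,0,-0.04,0],[-0.3,0,0,-0.04,0],[-0.3,0,0,0,0],[-0.3,0,0,0,0]]'
python3 - <<'E'
from h import *
C=np.array([.5323,.0022]);a=np.radians(97.8);Y=np.array([np.cos(a),np.sin(a)])
p=C+Y*.0; go(p[0],p[1],.16,98)
r=snap("wrist","w10",(120,50,440,290),2.5)
E
```

```text
clock: 22.13
tcp_pos: [0.5186, 0.0738, 0.0841]
orientation: [-0.003, 0.657, 0.754, -0.002]
wrist_force: [-0.3, -0.0, -0.3]
finger_gap: 0.0555
grip_force: 0.0
clock: 22.47
tcp_pos: [0.524, 0.0739, 0.1706]
orientation: [0.003, 0.657, 0.754, 0.002]
wrist_force: [-0.2, -0.3, -0.7]
finger_gap: 0.0552
grip_force: 0.0
t=22.5 at [0.524  0.0739 0.1706] yaw 7.8 j6 1.42 | turn 89.8 (or -90.2)  dx -1.8 dy 72.1 dz 10.6 mm; gap 55.2 grip 0 F [-0.2 -0.3 -0.7]
```

View pics/w10.png

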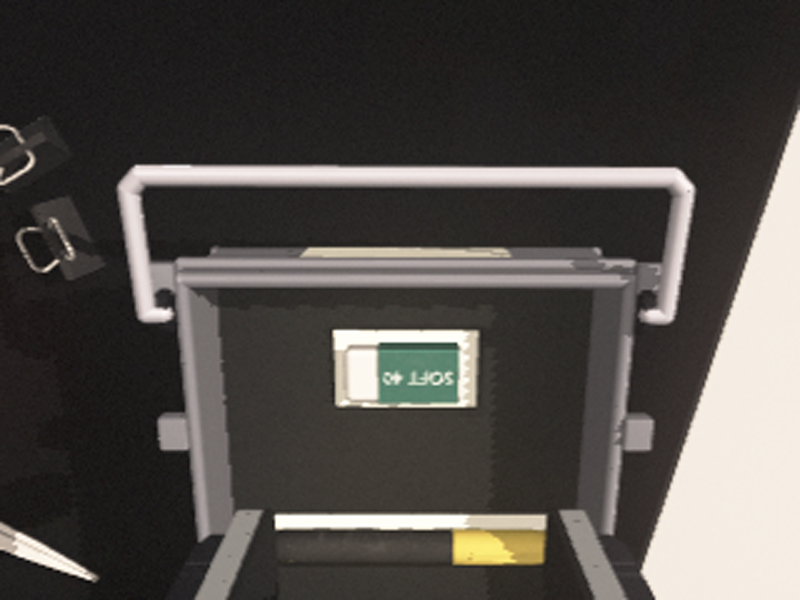

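All three parts lie in their cut-outs (eraser at (410,373) inside its white rectangle). Next the left bail, from here by numbers only since the picture quota is used.

```bash
python3 -m jog '[[0,0,0,-0.01,-7],[0,0,0,0,-7],[0,0,0,0,-7],[0,0,0,0,-7],[0,0,0,0,-7]]'
python3 -m jog '[[0,0,0,0,-7],[0,0,0,0,-7],[0,0,0,0,-7],[0,0,0,0,-7],[0,0,0,0,-7]]'
python3 -m jog '[[0.35,0,0,0,-7],[0.35,0,0,0,-7],[0.35,0,0,0,-6],[0.35,0,0,0,0],[0.35,0,0,0,0]]'
python3 - <<'E'
from h import *
C=np.array([.5323,.0022]);a=np.radians(97.8);Y=np.array([np.cos(a),np.sin(a)])
p=C+Y*.1435; go(p[0],p[1],.12,97.8)
r=load("w10"); p=pix2w(r,120+405/2.5,50+178/2.5,.074)[:2]-C; print((p@Y).round(4))
E
```

```text
clock: 22.93
tcp_pos: [0.5205, 0.0738, 0.1751]
orientation: [-0.001, 0.397, 0.918, -0.001]
wrist_force: [-0.1, 0.8, 0.2]
finger_gap: 0.0428
grip_force: 0.0
clock: 23.35
tcp_pos: [0.5204, 0.0739, 0.175]
orientation: [-0.002, 0.103, 0.995, -0.0]
wrist_force: [0.4, -0.1, -0.2]
finger_gap: 0.0426
grip_force: 0.0
clock: 23.77
tcp_pos: [0.5208, 0.0738, 0.1754]
orientation: [-0.001, -0.067, 0.998, 0.0]
wrist_force: [-0.3, -0.1, -0.0]
finger_gap: 0.0276
grip_force: 0.0
t=23.8 at [0.5208 0.0738 0.1754] yaw 97.7 j6 -0.15 | turn -0.1 (or 179.9)  dx -1.6 dy 71.0 dz 55.4 mm; gap 27.6 grip 0 F [-0.3 -0.1 -0. ]
0.1424
```

```bash
python3 -m jog '[[0.35,-0.001,0.035,0,0],[0.35,0,0.0345,0,0],[0.35,0,0,0.03,0],[0.35,0,0,0.03,0],[0.35,0,0,0,0]]'
python3 -m jog '[[0.35,0,0,0,0],[0.35,0,0,0,0]]'
python3 - <<'E'
from h import *
C=np.array([.5323,.0022]);a=np.radians(97.8);Y=np.array([np.cos(a),np.sin(a)])
p=C+Y*.143; go(p[0],p[1],.078,97.8)
E
```

```text
clock: 24.18
tcp_pos: [0.5089, 0.143, 0.1111]
orientation: [-0.005, -0.068, 0.998, -0.0]
wrist_force: [-1.7, -0.8, -0.8]
finger_gap: 0.0275
grip_force: 0.0
clock: 24.35
tcp_pos: [0.5136, 0.1426, 0.1173]
orientation: [0.0, -0.067, 0.998, 0.0]
wrist_force: [0.1, 0.3, 0.5]
finger_gap: 0.0276
grip_force: 0.0
t=24.4 at [0.5136 0.1426 0.1173] yaw 97.7 j6 -0.01 | turn -0.1 (or 179.9)  dx 0.5 dy 1.3 dz 39.3 mm; gap 27.6 grip 0 F [0.1 0.3 0.5]
```

```bash
python3 -m jog '[[0.35,0,0.001,0.02,0],[0.35,0,0,0.019,0],[0.35,0,0,0,0],[0.35,0,0,0,0],[0.6,0,0,0,0]]' 20
python3 -m jog '[[1,0,0,0,0],[1,0,0,0,0],[1,0,0,0,0],[1,0,0,0,0]]'
python3 - <<'E'
from h import *
C=np.array([.5323,.0022]);a=np.radians(97.8);Y=np.array([np.cos(a),np.sin(a)])
print((env.get_state()['tcp_pos'][:2]-C)@Y); go(.5,.1,.078,97.8)
E
```

```text
clock: 24.77
tcp_pos: [0.5144, 0.1436, 0.0793]
orientation: [0.001, -0.068, 0.998, 0.0]
wrist_force: [0.5, 0.3, 0.1]
finger_gap: 0.0179
grip_force: 0.0
clock: 25.1
tcp_pos: [0.5144, 0.1445, 0.0787]
orientation: [0.002, -0.068, 0.998, 0.001]
wrist_force: [1.5, 4.2, 1.3]
finger_gap: 0.0048
grip_force: 20.8
0.14342593465326045
t=25.1 at [0.5144 0.1445 0.0787] yaw 97.8 j6 -0.01 | turn 0.0 (or -180.0)  dx 20.4 dy -42.1 dz 0.7 mm; gap 4.8 grip 21 F [1.5 4.2 1.3]
```

```bash
python3 -m jog '[[1,0,-0.0027,-0.0123,0],[1,0,-0.0063,-0.0109,0],[1,0,-0.0092,-0.0085,0],[1,0,-0.0113,-0.0055,0],[1,0,-0.0124,-0.0019,0]]'
python3 -m jog '[[1,0,0,0,0],[1,0,0,0,0]]'
python3 - <<'E'
from h import *
C=np.array([.5323,.0022]);a=np.radians(97.8);Y=np.array([np.cos(a),np.sin(a)])
print((env.get_state()['tcp_pos'][:2]-C)@Y); go(.5,.1,.078,97.8)
E
```

```text
clock: 25.52
tcp_pos: [0.52, 0.1028, 0.1184]
orientation: [0.002, -0.069, 0.998, 0.001]
wrist_force: [2.0, 3.1, 1.7]
finger_gap: 0.0047
grip_force: 19.9
clock: 25.68
tcp_pos: [0.5203, 0.1007, 0.1183]
orientation: [0.002, -0.067, 0.998, -0.001]
wrist_force: [0.2, -1.4, 10.0]
finger_gap: 0.0051
grip_force: 20.7
0.0992461642987824
t=25.7 at [0.5203 0.1007 0.1183] yaw 97.7 j6 -0.09 | turn -0.1 (or 179.9)  dx 20.2 dy 2.0 dz 40.3 mm; gap 5.1 grip 21 F [ 0.2 -1.4 10. ]
```

```bash
python3 -m jog '[[1,0,-0.0124,0.0019,0],[1,0,-0.0113,0.0055,0],[1,0,-0.0092,0.0085,0],[1,0,-0.0063,0.0109,0],[1,0,-0.0027,0.0122,0]]'
python3 -m jog '[[1,0,0,0.003,0],[1,0,0,0,0]]'
python3 - <<'E'
from h import *
C=np.array([.5323,.0022]);a=np.radians(97.8);Y=np.array([np.cos(a),np.sin(a)])
print((env.get_state()['tcp_pos'][:2]-C)@Y); go(.5,.1,.078,97.8)
E
```

```text
clock: 26.1
tcp_pos: [0.5253, 0.0612, 0.0768]
orientation: [0.001, -0.068, 0.998, 0.002]
wrist_force: [-6.6, 16.2, 37.2]
finger_gap: 0.0045
grip_force: 23.7
clock: 26.27
tcp_pos: [0.5252, 0.0614, 0.0745]
orientation: [0.001, -0.068, 0.998, 0.001]
wrist_force: [1.3, 7.2, 7.0]
finger_gap: 0.0045
grip_force: 21.5
0.05958372218969088
t=26.3 at [0.5252 0.0614 0.0745] yaw 97.8 j6 -0.17 | turn 0.0 (or -180.0)  dx 19.7 dy 41.7 dz -3.5 mm; gap 4.5 grip 22 F [1.3 7.2 7. ]
```

```bash
python3 -m jog '[[0.6,0,0,0,0],[0.35,0,0,0,0],[0.35,0,0,0,0],[0.35,0,0,-0.01,0],[0.35,0,0,-0.035,0]]'
python3 -m jog '[[0.35,0,-0.03,-0.01,0],[0.35,0,-0.04,0,0],[0.35,0,-0.04,0,0],[0.35,0,-0.04,0,0],[0.35,0,-0.04,0,0]]'
python3 -m jog '[[0.35,0,-0.01,0,0],[0.35,0,0,0,0],[0.35,0,0,0,0]]'
python3 - <<'E'
from h import *
C=np.array([.5323,.0022]);a=np.radians(97.8);Y=np.array([np.cos(a),np.sin(a)])
p=C-Y*.143; go(p[0],p[1],.08,97.8)
r=snap("wrist","w11")
# bar appearance by column profile at crate x=0: search bright pixels along crate y line at z=.071
g=cv2.cvtColor(r['img'],cv2.COLOR_RGB2GRAY)
X=np.array([Y[1],-Y[0]])
for xo in(-.055,.055):
  o=[]
  for y in np.arange(-.17,.17,.002):
    q=C+Y*y+X*xo; u,v=w2pix(r,[q[0],q[1],.073]); u,v=int(round(u)),int(round(v))
    o.append(int(g[v,u]) if 0<=u<560 and 0<=v<420 else -1)
  print(xo,[(round(-.17+.002*i,3),k) for i,k in enumerate(o) if k>110])
E
```

```text
clock: 26.68
tcp_pos: [0.5202, 0.0604, 0.1151]
orientation: [-0.006, -0.068, 0.998, 0.0]
wrist_force: [-0.1, -0.6, -0.2]
finger_gap: 0.0278
grip_force: 0.0
clock: 27.1
tcp_pos: [0.5503, -0.1294, 0.1303]
orientation: [0.0, -0.068, 0.998, -0.0]
wrist_force: [0.9, 0.0, 0.3]
finger_gap: 0.0277
grip_force: 0.0
clock: 27.35
tcp_pos: [0.5513, -0.1378, 0.1295]
orientation: [-0.0, -0.067, 0.998, 0.0]
wrist_force: [0.0, 0.7, -0.3]
finger_gap: 0.0277
grip_force: 0.0
t=27.4 at [ 0.5513 -0.1378  0.1295] yaw 97.7 j6 -0.52 | turn -0.1 (or 179.9)  dx -0.2 dy -1.7 dz 49.5 mm; gap 27.7 grip 0 F [ 0.   0.7 -0.3]
-0.055 [(-0.146, 127), (-0.144, 150), (-0.142, 138), (-0.114, 123), (-0.112, 155), (-0.036, 176), (-0.034, 200), (-0.02, 219)]
0.055 [(-0.162, 213), (-0.16, 235), (-0.158, 236), (-0.156, 235), (-0.154, 235), (-0.152, 235), (-0.15, 236), (-0.148, 235), (-0.146, 188), (-0.144, 233), (-0.142, 205), (-0.14, 235), (-0.138, 235), (-0.136, 235), (-0.134, 235), (-0.132, 234), (-0.13, 235), (-0.128, 235), (-0.126, 235), (-0.124, 234), (-0.122, 235), (0.056, 114), (0.058, 177), (0.06, 223)]
```

```bash
python3 -m jog '[[0.35,0,-0.0015,0.025,0],[0.35,0,0,0.026,0],[0.35,0,0,0,0],[0.35,0,0,0,0],[0.6,0,0,0,0]]' 20
python3 -m jog '[[1,0,0,0,0],[1,0,0,0,0],[1,0,0,0,0],[1,0,0,0,0]]'
python3 - <<'E'
from h import *
C=np.array([.5323,.0022]);a=np.radians(97.8);Y=np.array([np.cos(a),np.sin(a)])
print((env.get_state()['tcp_pos'][:2]-C)@Y); go(.5,.1,.078,97.8)
E
```

```text
clock: 27.82
tcp_pos: [0.5522, -0.1377, 0.0796]
orientation: [0.0, -0.069, 0.998, 0.0]
wrist_force: [-0.8, 0.5, 0.3]
finger_gap: 0.018
grip_force: 0.0
clock: 28.15
tcp_pos: [0.5532, -0.1401, 0.0802]
orientation: [0.001, -0.068, 0.998, -0.001]
wrist_force: [0.7, -5.8, 1.8]
finger_gap: 0.0048
grip_force: 22.1
-0.14382762019980877
t=28.1 at [ 0.5532 -0.1401  0.0802] yaw 97.8 j6 -0.52 | turn -0.0 (or 180.0)  dx 20.1 dy 245.1 dz 2.2 mm; gap 4.8 grip 22 F [ 0.7 -5.8  1.8]
```

```bash
python3 -m jog '[[1,0,0.001,-0.0123,0],[1,0,0.0063,-0.0109,0],[1,0,0.0092,-0.0085,0],[1,0,0.0113,-0.0055,0],[1,0,0.0124,-0.0019,0]]'
python3 -m jog '[[1,0,0.0124,0.0019,0],[1,0,0.0113,0.0055,0],[1,0,0.0092,0.0085,0],[1,0,0.0063,0.0109,0],[1,0,0.0027,0.0118,0]]'
python3 -m jog '[[1,0,0,0.003,0],[1,0,0,0,0],[1,0,0,0,0]]'
python3 - <<'E'
from h import *
C=np.array([.5323,.0022]);a=np.radians(97.8);Y=np.array([np.cos(a),np.sin(a)])
print((env.get_state()['tcp_pos'][:2]-C)@Y); go(.5,.1,.078,97.8)
E
```

```text
clock: 28.57
tcp_pos: [0.5475, -0.0986, 0.1198]
orientation: [0.002, -0.068, 0.998, -0.001]
wrist_force: [2.9, -2.2, 2.8]
finger_gap: 0.0047
grip_force: 21.0
clock: 28.98
tcp_pos: [0.5414, -0.0571, 0.0784]
orientation: [0.001, -0.069, 0.998, -0.002]
wrist_force: [0.9, -11.4, 32.2]
finger_gap: 0.0045
grip_force: 24.6
clock: 29.23
tcp_pos: [0.5415, -0.0573, 0.0767]
orientation: [0.001, -0.068, 0.998, -0.001]
wrist_force: [1.4, -3.7, 11.7]
finger_gap: 0.0048
grip_force: 22.3
-0.060143643436000836
t=29.2 at [ 0.5415 -0.0573  0.0767] yaw 97.9 j6 -0.39 | turn 0.1 (or -179.9)  dx 19.7 dy 161.4 dz -1.3 mm; gap 4.8 grip 22 F [ 1.4 -3.7 11.7]
```

```bash
python3 -m jog '[[0.6,0,0,0,0],[0.35,0,0,0,0],[0.35,0,0,0,0],[0.35,0,0,-0.01,0],[0.35,0,0,-0.04,0]]'
python3 -m jog '[[0,0,0,-0.04,0],[-0.5,0,0,-0.02,7],[-0.5,0,0,0,7],[-0.5,0,0,0,7],[-0.5,0,0,0,7]]'
python3 -m jog '[[-0.5,0,0,0,7],[-0.5,0,0,0,7],[-0.5,0,0,0,7],[-0.5,0,0,0,7],[-0.5,0,0,0,7]]'
python3 -m jog '[[-0.5,0,0,0,7],[-0.5,0,0,0,7],[-0.5,0,0,0,7],[-0.5,0,0,0,0]]'
python3 - <<'E'
from h import *
r=load("top0"); P=lambda u,v,z:pix2w(r,245+u/4,150+v/4,z)
k=[P(489,158,.033),P(744,99,.033),P(797,290,.033),P(538,352,.033)]
print([x.round(4)[:2] for x in k],(sum(k)/4).round(4),[np.linalg.norm(k[i]-k[i-1]).round(3) for i in range(4)],[np.degrees(np.arctan2(*d[1::-1])).round(1) for d in(k[0]-k[1],k[3]-k[2],k[0]-k[3],k[1]-k[2])])
go(.514,-.294,.19,14)
E
```

```text
clock: 29.65
tcp_pos: [0.5356, -0.0558, 0.1203]
orientation: [-0.007, -0.068, 0.998, 0.002]
wrist_force: [0.2, 0.0, 0.2]
finger_gap: 0.028
grip_force: 0.0
clock: 30.07
tcp_pos: [0.5407, -0.0571, 0.1869]
orientation: [0.0, 0.178, 0.984, 0.0]
wrist_force: [-0.5, 0.5, 0.8]
finger_gap: 0.064
grip_force: 0.0
clock: 30.48
tcp_pos: [0.5402, -0.057, 0.1861]
orientation: [-0.001, 0.466, 0.885, 0.0]
wrist_force: [-0.0, 0.9, -0.7]
finger_gap: 0.064
grip_force: 0.0
clock: 30.82
tcp_pos: [0.5403, -0.0571, 0.1861]
orientation: [-0.001, 0.618, 0.786, -0.0]
wrist_force: [-0.5, -0.1, 0.6]
finger_gap: 0.0644
grip_force: 0.0
[array([ 0.5631, -0.1924]), array([ 0.6078, -0.3783]), array([ 0.4693, -0.4123]), array([ 0.4237, -0.2253])] [ 0.516  -0.3021  0.033 ] [np.float64(0.143), np.float64(0.191), np.float64(0.143), np.float64(0.193)] [np.float64(103.5), np.float64(103.7), np.float64(13.3), np.float64(13.8)]
t=30.8 at [ 0.5403 -0.0571  0.1861] yaw 13.7 j6 1.08 | turn -0.3 (or 179.7)  dx -223.5 dy -82.8 dz -3.9 mm; gap 64.4 grip 0 F [-0.5 -0.1  0.6]
```

```bash
python3 -m jog '[[-0.5,-0.036,-0.0115,0,0],[-0.5,-0.036,-0.0115,0,0],[-0.5,-0.036,-0.0115,0,0],[-0.5,-0.036,-0.0115,0,0],[-0.5,-0.036,-0.0115,0,0]]'
python3 -m jog '[[-0.5,-0.036,-0.0115,0,0],[-0.5,-0.036,-0.0115,0,0],[-0.5,-0.013,-0.002,0,0],[-0.5,0,0,0,0],[-0.5,0,0,0,0]]'
python3 - <<'E'
from h import *
r=snap("wrist","w12"); go(.516,-.301,.19,13.6)
g=cv2.cvtColor(r['img'],cv2.COLOR_RGB2GRAY); h=cv2.cvtColor(r['img'],cv2.COLOR_RGB2HSV)
u,v=w2pix(r,[.516,-.301,.071]); print("expected handle px",u,v)
a=np.radians(103.6);Y=np.array([np.cos(a),np.sin(a)]);X=np.array([Y[1],-Y[0]]);T0=np.array([.516,-.301])
def prof(o,d,z,rng):
    out=[]
    for t in rng:
        q=o+d*t; u,v=w2pix(r,[q[0],q[1],z]); u,v=int(round(u)),int(round(v)); out.append(int(g[v,u]) if 0<=u<560 and 0<=v<420 else -1)
    return out
R=np.arange(-.11,.112,.004)
print("y prof x=-.035, z=.033",prof(T0-X*.035,Y,.033,R)); print("y prof x=+.035",prof(T0+X*.035,Y,.033,R))
print("x prof y=+.05",prof(T0+Y*.05,X,.033,np.arange(-.09,.092,.004)))
print("handle across y=.02 z.071",prof(T0+Y*.02,X,.071,np.arange(-.03,.032,.002)))
print("handle along z.071",prof(T0,Y,.071,np.arange(-.07,.072,.004)))
E
```

```text
clock: 31.23
tcp_pos: [0.5275, -0.2472, 0.1861]
orientation: [-0.0, 0.615, 0.788, 0.0]
wrist_force: [1.0, -0.2, -0.2]
finger_gap: 0.0641
grip_force: 0.0
clock: 31.65
tcp_pos: [0.5236, -0.3346, 0.1855]
orientation: [-0.001, 0.617, 0.787, 0.0]
wrist_force: [-1.5, 1.2, -0.3]
finger_gap: 0.0639
grip_force: 0.0
t=31.7 at [ 0.5238 -0.3335  0.1857] yaw 13.9 j6 0.63 | turn 0.3 (or -179.7)  dx 33.4 dy 0.1 dz -4.3 mm; gap 63.7 grip 0 F [ 0.2  1.  -0. ]
expected handle px 284.93091905415974 166.03901852070027
y prof x=-.035, z=.033 [28, 27, 28, 29, 136, 77, 73, 98, 123, 120, 122, 121, 123, 122, 84, 73, 66, 122, 123, 124, 122, 125, 123, 125, 126, 124, 125, 125, 125, 125, 124, 126, 125, 125, 126, 127, 125, 90, 89, 86, 109, 129, 128, 131, 130, 130, 131, 129, 131, 90, 45, 139, 25, 23, 24, 20]
y prof x=+.035 [29, 28, 25, 29, 135, 72, 76, 95, 123, 123, 124, 122, 123, 124, 123, 90, 77, 96, 125, 123, 124, 123, 123, 124, 125, 124, 126, 124, 125, 125, 124, 124, 126, 125, 126, 126, 127, 126, 126, 89, 92, 128, 129, 129, 129, 129, 130, 128, 129, 88, 46, 127, 21, 21, 23, 19]
x prof y=+.05 [16, 16, 20, 16, 21, 22, 150, 114, 115, 112, 111, 111, 109, 109, 109, 107, 105, 75, 85, 73, 73, 29, 33, 38, 42, 37, 99, 99, 96, 96, 95, 94, 94, 94, 93, 95, 96, 94, 65, 65, 109, 25, 26, 27, 26, 28]
handle across y=.02 z.071 [125, 126, 127, 126, 126, 127, 125, 126, 125, 126, 126, 126, 62, 30, 37, 38, 41, 40, 41, 39, 116, 127, 125, 126, 126, 124, 126, 126, 126, 125, 125]
handle along z.071 [76, 75, 122, 123, 121, 34, 34, 37, 34, 36, 39, 39, 37, 38, 37, 36, 38, 34, 37, 38, 39, 36, 38, 39, 37, 38, 39, 40, 41, 39, 38, 127, 130, 130, 130, 131]
```

```bash
python3 -m jog '[[-0.5,0.034,0.0015,0,0],[-0.5,0,0,0.036,0],[-0.5,0,0,0.036,0],[-0.5,0,0,0,0],[-0.5,0,0,0,0]]' 60
python3 - <<'E'
from h import *
go(.5172,-.3006,.057,13.6)
E
```

```text
clock: 32.12
tcp_pos: [0.516, -0.2981, 0.1128]
orientation: [-0.003, 0.616, 0.788, 0.0]
wrist_force: [1.2, 0.4, 1.2]
finger_gap: 0.0641
grip_force: 0.0
t=32.1 at [ 0.516  -0.2981  0.1128] yaw 14.0 j6 0.67 | turn 0.4 (or -179.6)  dx -2.7 dy 0.5 dz 55.8 mm; gap 64.1 grip 0 F [1.2 0.4 1.2]
```

```bash
python3 -m jog '[[-0.5,-0.002,0,0.028,0.4],[-0.5,0,0,0.027,0],[-0.5,0,0,0,0],[0,0,0,0,0],[0.5,0,0,0,0]]' 60
python3 -m jog '[[1,0,0,0,0],[1,0,0,0,0],[1,0,0,0,0],[1,0,0,0,0],[1,0,0,0,0]]'
python3 - <<'E'
from h import *
go(.5323,.0022,.19,7.8)
E
```

```text
clock: 32.53
tcp_pos: [0.5192, -0.3037, 0.0617]
orientation: [0.001, 0.619, 0.785, 0.0]
wrist_force: [-0.2, 0.4, 0.1]
finger_gap: 0.041
grip_force: 0.0
clock: 32.95
tcp_pos: [0.5192, -0.3041, 0.0615]
orientation: [0.002, 0.62, 0.785, 0.0]
wrist_force: [0.2, -0.2, 6.6]
finger_gap: 0.0148
grip_force: 60.3
t=33.0 at [ 0.5192 -0.3041  0.0615] yaw 13.4 j6 0.67 | turn 5.6 (or -174.4)  dx 301.7 dy 54.6 dz -128.5 mm; gap 14.8 grip 60 F [ 0.2 -0.2  6.6]
```

```bash
python3 -m jog '[[1,0,0,-0.015,0],[1,0,0,-0.025,0],[1,0,0,-0.03,0],[1,0,0,-0.03,0],[1,0,0,-0.03,0]]'
python3 -m jog '[[1,0,0,0,2.8],[1,0,0,0,2.8],[1,0,0,0,0]]'
python3 - <<'E'
from h import *
go(.5328,-.0013,.19,7.8)
E
```

```text
clock: 33.37
tcp_pos: [0.5173, -0.3027, 0.1904]
orientation: [-0.0, 0.62, 0.785, 0.0]
wrist_force: [0.3, -0.0, -2.8]
finger_gap: 0.0146
grip_force: 59.0
clock: 33.62
tcp_pos: [0.518, -0.3032, 0.1902]
orientation: [0.001, 0.658, 0.753, 0.0]
wrist_force: [-0.4, 1.0, -3.8]
finger_gap: 0.0147
grip_force: 58.9
t=33.6 at [ 0.518  -0.3032  0.1902] yaw 7.8 j6 0.77 | turn -0.0 (or 180.0)  dx 297.1 dy 55.7 dz 0.2 mm; gap 14.7 grip 59 F [-0.4  1.  -3.8]
```

```bash
python3 -m jog '[[1,0.012,0.002,0,0],[1,0.025,0.005,0,0],[1,0.03,0.0055,0,0],[1,0.03,0.0055,0,0],[1,0.03,0.0055,0,0]]'
python3 -m jog '[[1,0.03,0.0055,0,0],[1,0.03,0.0055,0,0],[1,0.03,0.0055,0,0],[1,0.03,0.0055,0,0],[1,0.025,0.005,0,0]]'
python3 -m jog '[[1,0.015,0.003,0,0],[1,0.010,0.002,0,0],[1,0,0,0,0],[1,0,0,0,0],[1,0,0,0,0]]'
python3 - <<'E'
from h import *
go(.5328,-.0013,.14,7.8)
r=snap("wrist","w13"); g=cv2.cvtColor(r['img'],cv2.COLOR_RGB2GRAY)
C=np.array([.5323,.0022]);a=np.radians(97.8);Y=np.array([np.cos(a),np.sin(a)]);X=np.array([Y[1],-Y[0]])
p=env.get_state()['tcp_pos']; zr=p[2]-.0615+.033
for z,xo in((zr,-.05),(zr,.05)):
  o=[]
  for t in np.arange(.06,.13,.002):
    q=C+Y*t+X*xo; u,v=[int(round(k)) for k in w2pix(r,[q[0],q[1],z])]; o.append(int(g[v,u]) if 0<=u<560 and 0<=v<420 else -1)
  print(xo,o)
E
```

```text
clock: 34.03
tcp_pos: [0.5229, -0.172, 0.1883]
orientation: [-0.001, 0.657, 0.754, 0.0]
wrist_force: [-0.3, 1.0, -2.9]
finger_gap: 0.015
grip_force: 58.9
clock: 34.45
tcp_pos: [0.5295, -0.0239, 0.1886]
orientation: [-0.001, 0.656, 0.755, -0.0]
wrist_force: [0.8, -0.2, -3.4]
finger_gap: 0.0142
grip_force: 59.0
clock: 34.87
tcp_pos: [0.5322, -0.0019, 0.1889]
orientation: [-0.0, 0.657, 0.754, -0.0]
wrist_force: [-0.0, 0.1, -2.2]
finger_gap: 0.0145
grip_force: 58.9
t=34.9 at [ 0.5322 -0.0019  0.1889] yaw 7.8 j6 1.28 | turn 0.0 (or -180.0)  dx 0.5 dy 0.7 dz 48.9 mm; gap 14.5 grip 59 F [-0.   0.1 -2.2]
-0.05 [158, 159, 158, 160, 160, 159, 159, 159, 161, 160, 161, 159, 111, 110, 112, 61, 132, 165, 153, 163, 165, 33, 31, 30, 30, 30, 27, 27, 29, 24, 25, 27, -1, -1, -1]
0.05 [107, 106, 109, 108, 109, 108, 107, 109, 108, 107, 109, 108, 109, 109, 109, 60, 107, 170, 159, 164, 168, 29, 27, 29, 32, 25, 30, 29, 29, 30, 28, 28, -1, -1, -1]
```

Run:
```python
from h import *
def prof(r,o,d,z,rng):
    g=cv2.cvtColor(r['img'],cv2.COLOR_RGB2GRAY).astype(np.float32); out=[]
    uv=np.array([w2pix(r,[*(o+d*t),z]) for t in rng],np.float32)
    return cv2.remap(g,uv[:,:1].copy(),uv[:,1:].copy(),cv2.INTER_LINEAR,borderValue=0).ravel().astype(int).tolist()
ax=lambda a:(lambda Y:(Y,np.array([Y[1],-Y[0]])))(np.array([np.cos(np.radians(a)),np.sin(np.radians(a))]))
r=load("w12");Y,X=ax(103.6);T=np.array([.5172,-.3006])
F=np.arange(.084,.106,.001)
for xo in(-.035,.035): print("w12 +y",prof(r,T+X*xo,Y,.033,F)); print("w12 -y",prof(r,T+X*xo,-Y,.033,F))
print("w12 handle +y",prof(r,T,Y,.071,np.arange(.036,.06,.001))); 
r=load("w13");Y,X=ax(97.8);C=np.array([.5323,.0022])
for xo in(-.05,-.035,.035): print("w13 +y",prof(r,C+X*xo,Y,.16,F))
print("w13 handle +y",prof(r,C,Y,.1985,np.arange(.036,.06,.001)))
t=snap("top","top1"); R=np.arange(-.112,.113,.003)
for xo in (-.04,.04): print("top",prof(t,C+X*xo,Y,.16,R))
print("top x",prof(t,C+Y*.06,X,.16,np.arange(-.09,.091,.003)))
print(R.round(3).tolist())
```

```text
w12 +y [91, 89, 90, 91, 69, 48, 48, 54, 93, 119, 133, 72, 25, 27, 22, 22, 24, 22, 22, 26, 23, 24]
w12 -y [72, 73, 72, 72, 75, 75, 76, 86, 109, 132, 127, 104, 39, 23, 24, 25, 24, 23, 27, 27, 27, 25]
w12 +y [90, 88, 89, 89, 87, 51, 45, 45, 64, 118, 126, 112, 41, 25, 22, 20, 22, 20, 21, 21, 18, 21]
w12 -y [76, 77, 76, 77, 75, 76, 73, 99, 136, 145, 115, 68, 28, 25, 29, 31, 29, 28, 28, 29, 27, 29]
w12 handle +y [38, 37, 35, 36, 37, 39, 40, 39, 39, 42, 39, 39, 40, 38, 37, 39, 38, 56, 120, 129, 128, 129, 129, 129]
w13 +y [110, 111, 109, 110, 111, 97, 60, 62, 139, 158, 168, 83, 146, 157, 162, 164, 166, 87, 32, 31, 31, 30]
w13 +y [112, 111, 111, 112, 112, 98, 60, 59, 125, 160, 170, 95, 68, 126, 171, 137, 57, 31, 31, 33, 31, 30]
w13 +y [109, 110, 109, 109, 109, 109, 63, 59, 106, 156, 167, 155, 86, 137, 166, 161, 36, 29, 30, 29, 28, 27]
w13 handle +y [50, 49, 50, 49, 50, 50, 47, 50, 49, 49, 49, 49, 49, 49, 49, 50, 50, 45, 43, 41, 43, 41, 42, 41]
top [149, 158, 168, 175, 182, 187, 192, 196, 200, 203, 206, 209, 211, 213, 214, 215, 217, 218, 219, 220, 221, 221, 221, 222, 223, 225, 227, 227, 228, 2
[... 758 characters left out ...]
54, 154, 154, 154, 155, 155, 155, 155, 153, 153, 153, 150, 139, 121, 109, 105, 105, 106, 105, 104, 100, 96, 109, 107, 72, 34, 24, 23, 23, 36, 85]
[-0.112, -0.109, -0.106, -0.103, -0.1, -0.097, -0.094, -0.091, -0.088, -0.085, -0.082, -0.079, -0.076, -0.073, -0.07, -0.067, -0.064, -0.061, -0.058, -0.055, -0.052, -0.049, -0.046, -0.043, -0.04, -0.037, -0.034, -0.031, -0.028, -0.025, -0.022, -0.019, -0.016, -0.013, -0.01, -0.007, -0.004, -0.001, 0.002, 0.005, 0.008, 0.011, 0.014, 0.017, 0.02, 0.023, 0.026, 0.029, 0.032, 0.035, 0.038, 0.041, 0.044, 0.047, 0.05, 0.053, 0.056, 0.059, 0.062, 0.065, 0.068, 0.071, 0.074, 0.077, 0.08, 0.083, 0.086, 0.089, 0.092, 0.095, 0.098, 0.101, 0.104, 0.107, 0.11]
```

```bash
python3 -m jog '[[1,0,0,0.015,0],[1,0,0,0.015,0],[1,0,0,0.01,0],[1,0,0,0,0],[1,0,0,0,0]]'
python3 - <<'E'
from h import *
go(.5328,-.0015,.1285,7.8)
E
```

```text
clock: 35.38
tcp_pos: [0.5319, -0.0018, 0.1486]
orientation: [-0.001, 0.658, 0.753, -0.0]
wrist_force: [0.4, 0.5, -2.6]
finger_gap: 0.0146
grip_force: 58.9
t=35.4 at [ 0.5319 -0.0018  0.1486] yaw 7.8 j6 1.28 | turn -0.0 (or 180.0)  dx 0.2 dy 1.0 dz 20.1 mm; gap 14.6 grip 59 F [ 0.4  0.5 -2.6]
```

```bash
python3 -m jog '[[1,0,0.0005,0.005,0],[1,0,0,0.005,0],[1,0,0,0.005,0],[1,0,0,0.003,0],[1,0,0,0,0]]'
python3 -m jog '[[1,0,0,0.001,0],[1,0,0,0.001,0],[1,0,0,0.001,0],[1,0,0,0,0],[1,0,0,0,0]]'
python3 - <<'E'
from h import *
go(.5328,-.0015,.1285,7.8)
E
```

```text
clock: 35.8
tcp_pos: [0.5323, -0.0011, 0.1303]
orientation: [-0.001, 0.657, 0.754, -0.0]
wrist_force: [0.9, -0.1, -3.0]
finger_gap: 0.0147
grip_force: 58.9
clock: 36.22
tcp_pos: [0.5331, -0.0012, 0.1285]
orientation: [0.0, 0.657, 0.754, 0.0]
wrist_force: [-0.2, 0.1, -0.2]
finger_gap: 0.0146
grip_force: 59.3
t=36.2 at [ 0.5331 -0.0012  0.1285] yaw 7.8 j6 1.28 | turn 0.0 (or -180.0)  dx -0.3 dy -0.3 dz 0.0 mm; gap 14.6 grip 59 F [-0.2  0.1 -0.2]
```

Seated at exactly the expected height. Release and lift straight up.

```bash
python3 -m jog '[[0.4,0,0,0,0],[0,0,0,0,0],[-0.3,0,0,0,0],[-0.3,0,0,-0.01,0],[-0.3,0,0,-0.03,0]]'
python3 -m jog '[[-0.3,0,0,-0.04,0],[-0.3,0,0,-0.04,0],[-0.3,0,0,0,0],[-0.3,0,0,0,0],[-0.3,0,0,0,0]]'
python3 - <<'E'
from h import *
go(.5328,-.0015,.1285,7.8)
def prof(r,o,d,z,rng):
    g=cv2.cvtColor(r['img'],cv2.COLOR_RGB2GRAY).astype(np.float32)
    uv=np.array([w2pix(r,[*(o+d*t),z]) for t in rng],np.float32)
    return cv2.remap(g,uv[:,:1].copy(),uv[:,1:].copy(),cv2.INTER_LINEAR,borderValue=0).ravel().astype(int).tolist()
Y=np.array([np.cos(np.radians(97.8)),np.sin(np.radians(97.8))]);X=np.array([Y[1],-Y[0]]);C=np.array([.5323,.0022])
r=snap("wrist","w14")
for xo in(-.045,.045): print(prof(r,C+X*xo,Y,.1,np.arange(.08,.11,.001)))
for yo in(.03,.07): print("L",prof(r,C+Y*yo,-X,.1,np.arange(.06,.08,.001)),"R",prof(r,C+Y*yo,X,.1,np.arange(.06,.08,.001)))
print("handle x",prof(r,C+Y*.03,X,.138,np.arange(-.02,.021,.001)))
E
```

```text
clock: 36.63
tcp_pos: [0.5301, -0.0009, 0.1652]
orientation: [-0.003, 0.657, 0.754, -0.002]
wrist_force: [-0.9, 0.2, -0.3]
finger_gap: 0.0559
grip_force: 0.0
clock: 37.05
tcp_pos: [0.5331, -0.0013, 0.2488]
orientation: [0.001, 0.657, 0.754, 0.0]
wrist_force: [-0.1, -0.4, -0.2]
finger_gap: 0.0555
grip_force: 0.0
t=37.0 at [ 0.5331 -0.0013  0.2488] yaw 7.8 j6 1.28 | turn 0.0 (or -180.0)  dx -0.2 dy -0.3 dz 120.3 mm; gap 55.5 grip 0 F [-0.1 -0.4 -0.2]
[161, 160, 122, 117, 112, 112, 112, 112, 111, 111, 128, 63, 86, 152, 173, 166, 57, 43, 40, 41, 40, 44, 57, 56, 56, 73, 110, 147, 171, 142]
[110, 111, 109, 109, 110, 110, 110, 111, 110, 111, 110, 101, 72, 140, 160, 163, 111, 45, 40, 39, 39, 45, 57, 57, 58, 81, 123, 157, 165, 165]
L [107, 105, 95, 85, 112, 112, 121, 155, 182, 160, 115, 47, 30, 31, 30, 29, 26, 27, 27, 30, 28] R [110, 110, 92, 76, 76, 75, 80, 108, 149, 166, 136, 71, 48, 48, 49, 50, 47, 48, 51, 50, 51]
L [158, 158, 146, 118, 112, 112, 116, 142, 179, 167, 129, 115, 136, 151, 151, 128, 48, 28, 29, 31, 29] R [110, 109, 86, 72, 73, 74, 81, 117, 152, 168, 117, 84, 131, 173, 212, 228, 203, 118, 49, 43, 45]
handle x [156, 157, 157, 157, 157, 158, 157, 158, 157, 157, 156, 158, 116, 46, 43, 46, 48, 50, 50, 50, 51, 52, 54, 53, 52, 51, 52, 59, 124, 153, 157, 158, 157, 157, 157, 157, 157, 156, 157, 158, 156]
```

```bash
python3 -c "
from workcell import env
print(env.hand_in())"
```

```text
the job is handed in; nothing more can be done
None
```

I packed all three parts in their cut-outs, folded both bail arms in, and set the tray level on the bars, centred to within about 1 mm; the job was handed in at about 37 s of the 136 s allowed, and no verdict was returned.

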